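# Sweep the carrot rounds into the chopping board's tray

### The job

With your fingertips draw the tray under the chopping board all the way out, sweep the four carrot rounds across the board with your fingers and over its open edge into the tray, and then push the tray fully home under the board. Only push and sweep the rounds, never pinch or lift them; let none drop on the hob, and leave the peeler, the spice jar, the grinder and the salt shaker where they are.

Things in the scene. Friction and masses are not known exactly. Their poses are not given: they have to be found in the camera images.
- board_stand: Light wooden chopping board on a stand, standing immovably on the cold hob: 190 mm along its x, 260 mm along its y (roughly to the robot's left), flat cutting surface 74 mm and underside 56 mm above the hob. Origin: on the hob under its middle; z up. A lip 8 mm wide and 7 mm high runs along three sides (x = -95 and +95, y = +130 mm); the edge at y = -130 mm is open.
- board_edge (a point): Middle of the board's open edge (the one without a lip), at the height of the cutting surface: board frame (0, -130, 74) mm. The tray comes out below it.
- tray (a joint): How far the steel tray with wooden front is drawn out from under the board along the board's -y, in m: 0 = fully home, 0.13 = fully out, at its stop. It stays where it is left; moving it takes 1 to 3 N. Found ajar, between 0.050 and 0.070.
- tray_front (a point): Middle of the outer (-y) face of the tray's wooden front, 29 mm above the hob; moves with the tray. The front is 14 mm thick, 186 mm wide, its top 54 mm above the hob (45 mm in a finger scoop 72 mm wide at its middle). With the tray home, this face stands 10 mm out from the board's open edge; it reaches to 4 mm above the hob.
- tray_in (a point): Middle of the tray's inner floor, 8 mm above the hob; moves with the tray, axes as the board's. The tray is open at the top; inside it is 144 mm wide (x) and 153 mm long (y), walls up to 48 mm above the hob. The inner face of the wooden front is 76 mm from this point toward -y, and the space behind it can be reached from above as far as the board's open edge.
- round_1_center (a point): Centre of one orange carrot round, a rigid disc 36 mm in diameter and 10 mm thick, 12 g. At first it lies flat on the board, this point 79 mm above the hob.
- round_2_center (a point): Centre of one orange carrot round, a rigid disc 36 mm in diameter and 10 mm thick, 12 g. At first it lies flat on the board, this point 79 mm above the hob.
- round_3_center (a point): Centre of one orange carrot round, a rigid disc 36 mm in diameter and 10 mm thick, 12 g. At first it lies flat on the board, this point 79 mm above the hob.
- round_4_center (a point): Centre of one orange carrot round, a rigid disc 36 mm in diameter and 10 mm thick, 12 g. At first it lies flat on the board, this point 79 mm above the hob.
- peeler: Dark green vegetable peeler, 170 x 25 x 18 mm, lying on the board along its far (+x) side, 66 mm from the middle line. Origin: under its middle. To be left alone.
- spice_jar: Spice jar with red cap, 45 mm in diameter, 106 mm high, standing beyond the board. Origin: under its middle. To be left alone.
- pepper_mill: Tall spice grinder with black cap, 57 mm in diameter, 185 mm high, standing on the worktop left of the board. Origin: under its middle. To be left alone.
- salt_shaker: Small salt shaker with grey cap, 44 mm in diameter, 90 mm high, standing beyond the board. Origin: under its middle. To be left alone.
There are look-alikes about, which are no part of the job. What is shaped like the part that bears round_2_center but black or brown is not meant.

How it is judged:
On the way, in this order (a step that is already met when the one before it is completed fails the run):
1. the tray is drawn all the way out (0.12 m or more) while the rounds are still on the board (value of joint tray above 0.12 m and height (world z) of each of round_1_center, round_2_center, round_3_center, round_4_center above 0.07 m), for 0.2 s.
2. all four carrot rounds lie in the drawn-out tray (x of round_1_center in the frame of tray_in between -0.072 and 0.072 m and y of round_1_center in the frame of tray_in between -0.0785 and 0.0785 m and z of each of round_1_center, round_2_center, round_3_center, round_4_center in the frame of tray_in below 0.038 m and x of round_2_center in the frame of tray_in between -0.072 and 0.072 m and y of round_2_center in the frame of tray_in between -0.0785 and 0.0785 m and x of round_3_center in the frame of tray_in between -0.072 and 0.072 m and y of round_3_center in the frame of tray_in between -0.0785 and 0.0785 m and x of round_4_center in the frame of tray_in between -0.072 and 0.072 m and y of round_4_center in the frame of tray_in between -0.0785 and 0.0785 m and value of joint tray above 0.1 m), for 0.2 s.
At the end, for the whole second after the job is handed in: The tray is home under the board (joint within 6 mm of 0) and all four carrot rounds lie at rest inside it (value of joint tray between -0.006 and 0.006 m and x of round_1_center in the frame of tray_in between -0.072 and 0.072 m and y of round_1_center in the frame of tray_in between -0.0785 and 0.0785 m and z of each of round_1_center, round_2_center, round_3_center, round_4_center in the frame of tray_in below 0.038 m and x of round_2_center in the frame of tray_in between -0.072 and 0.072 m and y of round_2_center in the frame of tray_in between -0.0785 and 0.0785 m and x of round_3_center in the frame of tray_in between -0.072 and 0.072 m and y of round_3_center in the frame of tray_in between -0.0785 and 0.0785 m and x of round_4_center in the frame of tray_in between -0.072 and 0.072 m and y of round_4_center in the frame of tray_in between -0.0785 and 0.0785 m and linear speed of each of round_1, round_2, round_3, round_4 below 0.02 m/s); the robot touches nothing.
It fails at once if a carrot round is lifted more than 20 mm off the board (height (world z) of any of round_1_center, round_2_center, round_3_center, round_4_center above 0.1 m).
It fails at once if a carrot round is pinched or pressed with more than 15 N (contact force between the fingers and round_1 above 15 N or contact force between the fingers and round_2 above 15 N or contact force between the fingers and round_3 above 15 N or contact force between the fingers and round_4 above 15 N).
It fails at once if a carrot round drops beside the tray on the hob ((height (world z) of round_1_center below 0.03 m and not (x of round_1_center in the frame of tray_in between -0.072 and 0.072 m and y of round_1_center in the frame of tray_in between -0.0785 and 0.0785 m)) or (height (world z) of round_2_center below 0.03 m and not (x of round_2_center in the frame of tray_in between -0.072 and 0.072 m and y of round_2_center in the frame of tray_in between -0.0785 and 0.0785 m)) or (height (world z) of round_3_center below 0.03 m and not (x of round_3_center in the frame of tray_in between -0.072 and 0.072 m and y of round_3_center in the frame of tray_in between -0.0785 and 0.0785 m)) or (height (world z) of round_4_center below 0.03 m and not (x of round_4_center in the frame of tray_in between -0.072 and 0.072 m and y of round_4_center in the frame of tray_in between -0.0785 and 0.0785 m))).
It fails at once if the peeler, spice jar, grinder or salt shaker is moved more than 25 mm (distance of any of peeler, spice_jar, pepper_mill, salt_shaker from where it was at the start of the episode above 0.025 m).
It also fails if it takes over 61 s, if anything falls off the work surface, if the arm or the gripper's body presses on something with over 40 N, if the wrist force passes 120 N, or if a joint passes its speed limit or range.

### The arm

A 6-joint arm with a two-finger parallel gripper is mounted at the origin on a cart in front of the work surface, level with it; the furniture and walls round the work are solid. World frame = base frame: x ahead of the robot, y to its left, z up, the work surface at z = 0. Lengths are in m, angles in rad, forces in N, time in s.
With the tool pointing down it reaches from about 0.35 to 0.85 m from the base axis. Payload 8.1 kg.
Tool frame: the origin (TCP) lies on the centre line of the jaws, within the pads' length; the fingertips stand 19 mm ahead of it and the grasp point (between the pads) is the TCP (robot.tips_ahead is the distance from the TCP to the fingertips, in m); y points along the fingers, z is the direction in which the jaws open and shut, and the axes are right-handed (so a half turn about y gives the same grasp; the last joint's range is limited). The gripper opens to 93 mm and grips with 3 to 60 N. Pads are 15 mm wide; open, the fingers measure 128 mm over their backs; the gripper's body (75 mm by 188 mm) begins 65 mm behind the grasp point.
Start: joints at [1.035, 0.13, 1.488, -0, 1.523, -0.085], TCP at [0.261, 0.54, 0.201] pointing down, gripper open.
Joint ranges: [-2.96, 2.96], [-0.89, 2.26], [0.02, 2.5], [-1.34, 4.48], [0, 2.73], [-2.66, 2.66]. Speed limits (rad/s): [2.39, 2.39, 2.79, 3.14, 3.14, 3.14].

### API

Orientations are given as a rotation vector (axis times angle).
In Python, from plant import robot, imaging, models gives the robot as it stands.
- The arm moves only by the tool carry_out, never from a script. Its argument "motion" is one flat list of numbers, 7 for each row, row after row: the shift along the tool's x, y, z in m, then the turn, a rotation vector about the tool's x, y, z in degrees, then the opening, from -1 (shut) to 1 (fully open). A call has exactly 5 rows; each row shifts and turns the pose as measured when the row begins, along the tool's axes as they then stand; what a row does not reach is not made up. A row lasts 1/10 s, in which the tool goes at most 50 mm and 8.59 degrees, less where a joint would pass 70% of its speed; a pose out of reach is approached as far as the arm can. A call is refused whole if a number of a shift passes 0.05 or a number of a turn 8.59, either way. A call with a gripper value outside its range is refused whole. The fingers move at their own pace and stop on an object; "squeeze" is the grip in N (left out, the last holds). Time passes only in rows, so rows that do not move let the fingers close, or fill a call up. It gives the time, the measured TCP pose, the force and the opening at its end, in the units of the state.
- robot.read_state(): the state, without advancing time (a new reading comes with each control period).
- imaging.read_camera(name): name is "side" or "top" or "wrist"; returns the picture (420x560x3 uint8, blue, green, red); there is no depth.
- imaging.camera_model(name): a dict with "K" (3x3 intrinsics, pixels), "k1" (the pictures are not rectified: a ray, as slopes to the right and down, at radius r is drawn at 1 + k1 r^2 times it, then the intrinsics apply), "position" and "orientation" of the camera in the world. Camera axes: x right, y down, z forward; pixel columns grow to the right and rows downward; lengths in m; the calibration is good to about 2 mm. A picture is of the moment at which its call begins: read the wrist's pose just before it. camera_model takes no time and is no camera call; for the wrist camera it gives the pose at the moment of the call.
- robot.close_job(): hands the job in, once; it reports no verdict.
Trained networks look in the newest picture that a camera, given by its name, has taken for a name from the list of things; names that differ only in an ending like _2 or _b are one class to them, and where a whole thing is asked for, a point or a joint stands for the part that bears it (a point fixed in the world has none). Each returns a list of dicts, best first, with "confidence" (0 to 1); they miss things now and then, are a little off and sometimes report something else, mostly with a low value. They report only what shows in the picture. A call takes as long as a camera call. They do not tell look-alikes from the thing itself.
- models.outline_of(camera, thing): "pixels" (420x560 bool, what is visible of it) and "pixel" ([column, row] in pixels, amid what is visible of it).
The state is a dict: "t": time; "q": joint angles; "dq": joint speeds; "joint_torque": joint torques, N m; "tool_pos": TCP position; "orientation": TCP orientation; "force": force on the tool from outside, world axes, zero at the start; "wrist_torque": the same for the moment, N m; "opening": finger opening in m.
Only numpy, scipy, OpenCV 4.12 (cv2) and the standard library are available. Lean on these libraries where they do the work, as an engineer would, in place of code of your own. Each camera call takes 0.05 s, during which the arm holds its last target.

## Working session

There is one attempt and no reset: what is moved stays moved. The work goes in short steps, Python scripts to look and compute and a tool call to move; the robot and the scene stay as the last step left them, time stands still between calls to the robot, and variables do not carry over. Pictures are saved under pics/ and viewed, and the job is handed in when it is done.

Besides the shell and the picture viewer there is one more tool, called after ">>>" by a JSON object that holds its "op" and its "data", one argument or row to a line. carry_out: Moves the arm, as the interface text tells. Its arguments: {"type":"object","properties":{"motion":{"type":"array","items":{"type":"number"}},"squeeze":{"type":"number"}},"required":["motion"]}

```bash
mkdir -p pics; ls; cat > h.py <<'E'
import numpy as np, cv2
from scipy.spatial.transform import Rotation as R
from plant import robot, imaging, models
def ray(cam,px,m=None):
    m=m or imaging.camera_model(cam)
    K=np.array(m["K"]);k1=m["k1"]
    d=np.array([(px[0]-K[0,2])/K[0,0],(px[1]-K[1,2])/K[1,1]])
    u=d.copy()
    for _ in range(30): u=d/(1+k1*(u@u))
    o=np.array(m["orientation"])
    Rm=R.from_rotvec(o).as_matrix() if o.size==3 else o
    return np.array(m["position"]),Rm@np.array([u[0],u[1],1.])
def at(cam,px,z,m=None):
    p,d=ray(cam,px,m); return p+d*(z-p[2])/d[2]
def proj(cam,P,m=None):
    m=m or imaging.camera_model(cam);K=np.array(m["K"]);o=np.array(m["orientation"])
    Rm=R.from_rotvec(o).as_matrix() if o.size==3 else o
    c=Rm.T@(np.array(P)-np.array(m["position"]));u=c[:2]/c[2];u=u*(1+m["k1"]*(u@u))
    return np.array([K[0,0]*u[0]+K[0,2],K[1,1]*u[1]+K[1,2]])
E
python3 - <<'E'
from h import *
s=robot.read_state();print(s["t"],s["tool_pos"],s["orientation"],s["opening"],s["force"]);print(robot.tips_ahead)
for c in["side","top"]:
    cv2.imwrite(f"pics/{c}0.png",imaging.read_camera(c)); m=imaging.camera_model(c);print(c,m)
print(R.from_rotvec(s["orientation"]).as_matrix().round(3))
E
```

```text
pics
0.0 [0.26108898 0.5395603  0.20000965] [-1.54345571  0.35400461 -0.35317163] 0.09279566174079643 [ 0.1270445  -0.36159398 -0.07028987]
0.019
side {'K': array([[396.06302043,   0.        , 279.1814704 ],
       [  0.        , 396.06302043, 205.33336142],
       [  0.        ,   0.        ,   1.        ]]), 'k1': 0.006747525271471805, 'position': array([ 0.30138731, -0.61212116,  0.59976057]), 'orientation': array([-2.1575218 ,  0.54700742, -0.25278911])}
top {'K': array([[407.83024951,   0.        , 272.44994963],
       [  0.        , 407.83024951, 207.73452132],
       [  0.        ,   0.        ,   1.        ]]), 'k1': 0.02645731679093687, 'position': array([ 0.50064188, -0.00158128,  0.92938658]), 'orientation': array([-2.1381013 ,  2.1711875 , -0.15256835])}
[[ 0.9   -0.001  0.436]
 [-0.436 -0.002  0.9  ]
 [-0.    -1.    -0.002]]
```

View pics/side0.png

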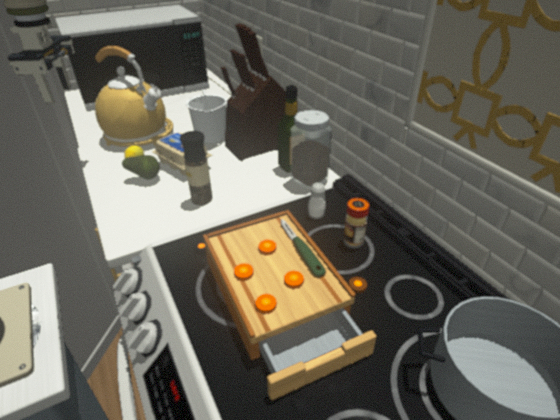

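View pics/top0.png

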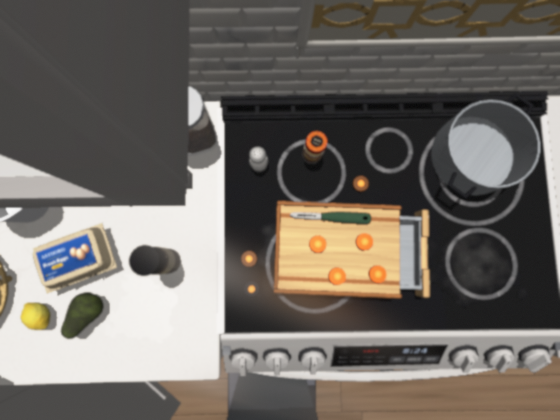

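```bash
python3 - <<'E'
from h import *
for c in["side","top"]:
  for th,z in [("round_1_center",.084),("board_stand",.074),("tray_front",.054),("tray_in",.008),("peeler",.09),("spice_jar",.1),("pepper_mill",.18),("salt_shaker",.09)]:
    r=models.outline_of(c,th)
    for d in r[:8]:
        ys,xs=np.nonzero(d["pixels"]); 
        print(c,th,round(d["confidence"],2),np.round(d["pixel"]),(xs.min(),xs.max(),ys.min(),ys.max()),at(c,d["pixel"],z).round(3))
        if th in("tray_front","board_stand","tray_in"): np.save(f"m_{c}_{th}.npy",d["pixels"])
print(robot.read_state()["t"])
E
```

```text
side round_1_center 0.59 [295. 281.] (np.int64(283), np.int64(303), np.int64(271), np.int64(288)) [ 0.539 -0.207  0.084]
side board_stand 0.74 [286. 307.] (np.int64(204), np.int64(374), np.int64(211), np.int64(398)) [ 0.503 -0.241  0.074]
side tray_front 0.7 [313. 352.] (np.int64(261), np.int64(374), np.int64(310), np.int64(398)) [ 0.505 -0.323  0.054]
side tray_in 0.58 [314. 345.] (np.int64(260), np.int64(375), np.int64(308), np.int64(399)) [ 0.531 -0.287  0.008]
side tray_in 0.46 [295. 281.] (np.int64(284), np.int64(303), np.int64(271), np.int64(288)) [ 0.574 -0.148  0.008]
side spice_jar 0.7 [353. 225.] (np.int64(344), np.int64(368), np.int64(199), np.int64(247)) [ 0.704 -0.146  0.1  ]
side pepper_mill 0.88 [199. 169.] (np.int64(180), np.int64(212), np.int64(131), np.int64(205)) [0.474 0.074 0.18 ]
side salt_shaker 0.98 [315. 200.] (np.int64(308), np.int64(325), np.int64(183), np.int64(219)) [ 0.691 -0.03   0.09 ]
side salt_shaker 0.69 [265. 248.] (np.int64(259), np.int64(276), np.int64(240), np.int64(254)) [ 0.527 -0.114  0.09 ]
top round_1_center 0.56 [363. 242.] (np.int64(356),
[... 518 characters left out ...]
327  0.008]
top tray_in 0.53 [350. 251.] (np.int64(274), np.int64(430), np.int64(201), np.int64(298)) [ 0.525 -0.182  0.008]
top peeler 0.91 [338. 217.] (np.int64(291), np.int64(370), np.int64(210), np.int64(223)) [ 0.593 -0.144  0.09 ]
top spice_jar 0.92 [314. 147.] (np.int64(302), np.int64(326), np.int64(131), np.int64(163)) [ 0.739 -0.097  0.1  ]
top pepper_mill 0.94 [153. 260.] (np.int64(128), np.int64(181), np.int64(244), np.int64(275)) [0.509 0.211 0.18 ]
top pepper_mill 0.41 [416. 253.] (np.int64(399), np.int64(430), np.int64(211), np.int64(298)) [ 0.516 -0.268  0.18 ]
top salt_shaker 0.72 [256. 158.] (np.int64(250), np.int64(267), np.int64(147), np.int64(171)) [0.72  0.025 0.09 ]
0.9
```

```bash
python3 - <<'E'
import cv2
a=cv2.imread("pics/top0.png")[185:315,230:450];cv2.imwrite("pics/topc.png",cv2.resize(a,None,fx=3.6,fy=3.6,interpolation=cv2.INTER_CUBIC))
a=cv2.imread("pics/side0.png")[195:410,190:390];cv2.imwrite("pics/sidec.png",cv2.resize(a,None,fx=2.7,fy=2.7,interpolation=cv2.INTER_CUBIC))
E
```

```text
(no output)
```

View pics/topc.png

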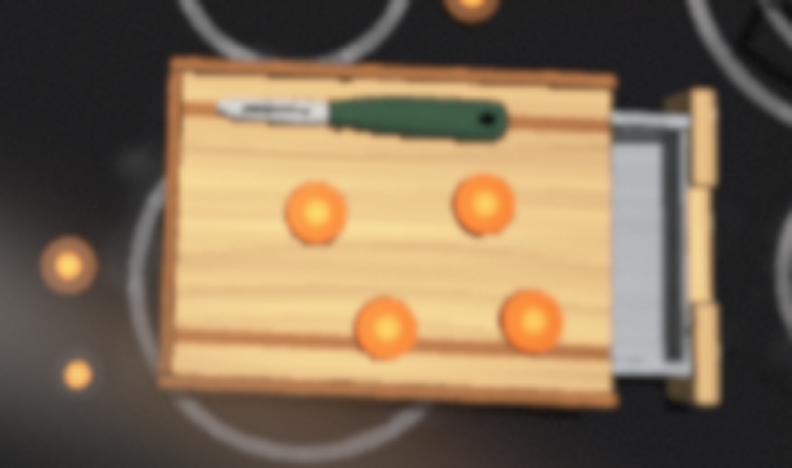

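View pics/sidec.png

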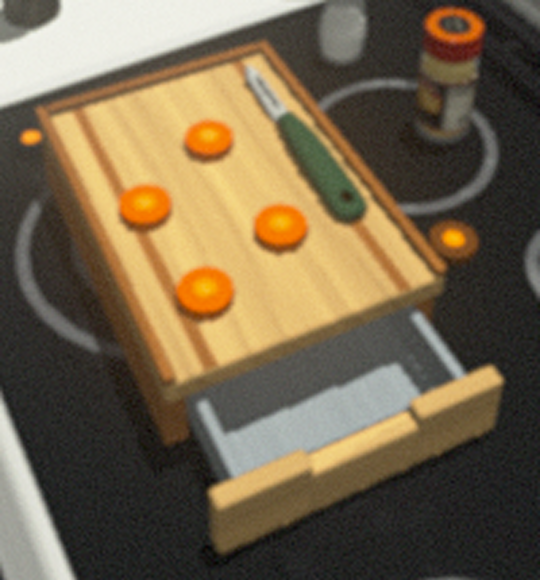

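```bash
cat >> h.py <<'E'
def fit(src,dst):
    src=np.array(src);dst=np.array(dst);a=src-src.mean(0);b=dst-dst.mean(0)
    th=np.arctan2((a[:,0]*b[:,1]-a[:,1]*b[:,0]).sum(),(a*b).sum())
    c,s=np.cos(th),np.sin(th);M=np.array([[c,-s],[s,c]]);t=dst.mean(0)-M@src.mean(0)
    return th,t,dst-(src@M.T+t)
E
python3 - <<'E'
from h import *
T=lambda u,v:(230+(u+.5)/3.6-.5,185+(v+.5)/3.6-.5)
S=lambda u,v:(190+(u+.5)/2.7-.5,195+(v+.5)/2.7-.5)
src=[(.095,.130),(-.095,.130),(.095,-.130),(-.095,-.130)]
W=[at("top",T(*p),.081)[:2] for p in[(172,57),(160,386),(617,73),(617,407)]]
th,t,r=fit(src,W);print("top",np.degrees(th),t,r.round(4).tolist())
W2=[at("side",S(*p),.081)[:2] for p in[(263,42),(37,111),(442,270),(165,383)]]
th2,t2,r2=fit(src,W2);print("side",np.degrees(th2),t2,r2.round(4).tolist())
th=(th+th2)/2;t=(t+t2)/2
c,s=np.cos(th),np.sin(th);M=np.array([[c,-s],[s,c]])
np.savez("board.npz",th=th,t=t)
B=lambda P:(M.T@(np.array(P)[:2]-t)).round(4)
for k,p in enumerate([(316,211),(484,204),(386,327),(531,320)]): 
    w=at("top",T(*p),.083);print("round top",w.round(4),B(w))
for k,p in enumerate([(208,138),(280,225),(145,204),(204,290)]): 
    w=at("side",S(*p),.083);print("round side",w.round(4),B(w))
# tray front top outer corners z=.054
for p in[(716,90),(720,405)]: print("front top",B(at("top",T(*p),.054)))
for p in[(210,492),(502,376)]: print("front side",B(at("side",S(*p),.054)))
for p in[(215,550),(502,432)]: print("front side low",B(at("side",S(*p),.004)))
m=imaging.camera_model("top")
print("peeler",B(at("top",T(330,115),.09)),B(at("top",T(507,122),.083)),B(at("top",T(420,140),.083)))
print("edge w",M@[0,-.13]+t)
print(np.degrees(th),t)
E
```

```text
top -3.1984905517016893 [ 0.52947572 -0.1431159 ] [[-0.0007, -0.0002], [0.0005, -0.0007], [0.0005, 0.0001], [-0.0003, 0.0009]]
side -3.0464930057708517 [ 0.52575236 -0.14530953] [[-0.0016, -0.0007], [0.0025, -0.0026], [-0.003, 0.0024], [0.0021, 0.001]]
round top [ 0.5398 -0.1     0.083 ] [0.0097 0.0448]
round top [ 0.5424 -0.1967  0.083 ] [ 0.0176 -0.0516]
round top [ 0.4734 -0.1378  0.083 ] [-0.0544  0.0035]
round top [ 0.4762 -0.2203  0.083 ] [-0.0472 -0.0788]
round side [ 0.5366 -0.1023  0.083 ] [0.0067 0.0424]
round side [ 0.5404 -0.1987  0.083 ] [ 0.0158 -0.0537]
round side [ 0.4714 -0.1394  0.083 ] [-0.0564  0.0017]
round side [ 0.4738 -0.2224  0.083 ] [-0.0495 -0.081 ]
front top [ 0.0933 -0.1965]
front top [-0.0919 -0.1961]
front side [-0.0922 -0.1858]
front side [ 0.0927 -0.1934]
front side low [-0.0934 -0.1916]
front side low [ 0.0956 -0.2001]
peeler [0.0648 0.0388] [ 0.0656 -0.0646] [ 0.0531 -0.0144]
edge w [ 0.52053284 -0.27401972]
-3.1224917787362707 [ 0.52761404 -0.14421272]
```

```bash
cat >> h.py <<'E'
_b=np.load("board.npz");TH=float(_b["th"]);BT=_b["t"]
MB=np.array([[np.cos(TH),-np.sin(TH)],[np.sin(TH),np.cos(TH)]])
def b2w(x,y): return MB@np.array([x,y])+BT
def w2b(P): return MB.T@(np.array(P)[:2]-BT)
BX=np.array([MB[0,0],MB[1,0],0]);BY=np.array([MB[0,1],MB[1,1],0])
RT=np.stack([-BY,[0,0,-1],BX],1)   # aligned tool
def plan(wps,op,step=.05,rot=8.5):
    "wps world positions; rotates to aligned meanwhile"
    s=robot.read_state();p=np.array(s["tool_pos"]);Q=R.from_rotvec(s["orientation"]).as_matrix();i=0
    for w in wps:
        w=np.array(w)
        while np.linalg.norm(w-p)>1e-3 :
            d=w-p;n=np.linalg.norm(d);d=d*min(1,step/n)
            sh=(Q.T@d); sh*=min(1,.05/abs(sh).max()); sh=sh.round(3)
            rv=R.from_matrix(Q.T@RT).as_rotvec(degrees=True);m=np.linalg.norm(rv)
            rv=(rv*min(1,rot/max(m,1e-9))).round(1)
            p=p+Q@sh;Q=Q@R.from_rotvec(rv,degrees=True).as_matrix();i+=1
            print(i,", ".join(f"{v:g}" for v in [*sh,*rv,op]),"  ->",p.round(3))
            if np.linalg.norm(sh)<1e-3: break
def st():
    s=robot.read_state();p=s["tool_pos"];Q=R.from_rotvec(s["orientation"]).as_matrix()
    print("t",round(s["t"],2),"board",w2b(p).round(4),"z",round(p[2],4),"op",round(s["opening"],4),"F",np.round(s["force"],1),"rot",R.from_matrix(Q.T@RT).as_rotvec(degrees=True).round(1))
E
python3 - <<'E'
from h import *
st()
a=b2w(0,-.157)
print(a)
plan([[.30,.48,.30],[.50,.0,.30],[*a,.2],[*a,.11]],-1)
E
```

```text
t 0.9 board [-0.3031  0.6688] z 0.2011 op 0.0927 F [0.9 0.5 0.5] rot [-0.  67.3 -0. ]
[ 0.51906212 -0.30097963]
1 0.025, -0.041, -0.015, -0, 8.5, -0, -1   -> [0.277 0.516 0.242]
2 0.027, -0.04, -0.012, -0, 8.5, -0, -1   -> [0.293 0.491 0.282]
3 0.012, -0.018, -0.003, -0, 8.5, -0, -1   -> [0.3  0.48 0.3 ]
4 0.048, 0, -0.014, 0, 8.5, -0, -1   -> [0.319 0.434 0.3  ]
5 0.05, 0, -0.007, 0, 8.5, -0, -1   -> [0.338 0.387 0.3  ]
6 0.05, 0, 0.001, 0, 8.5, -0, -1   -> [0.357 0.341 0.3  ]
7 0.049, 0, 0.008, 0, 8.5, -0, -1   -> [0.376 0.295 0.3  ]
8 0.048, 0, 0.016, 0, 7.8, -0, -1   -> [0.396 0.249 0.3  ]
9 0.045, 0, 0.022, 0, -0, -0, -1   -> [0.415 0.203 0.3  ]
10 0.045, 0, 0.022, 0, -0, -0, -1   -> [0.435 0.156 0.3  ]
11 0.045, 0, 0.022, 0, -0, -0, -1   -> [0.455 0.11  0.3  ]
12 0.045, 0, 0.022, 0, -0, -0, -1   -> [0.474 0.064 0.3  ]
13 0.045, 0, 0.021, 0, -0, -0, -1   -> [0.493 0.018 0.3  ]
14 0.018, 0, 0.008, 0, -0, -0, -1   -> [ 0.5 -0.   0.3]
15 0.047, 0.016, 0.006, 0, -0, -0, -1   -> [ 0.503 -0.048  0.284]
16 0.047, 0.016, 0.006, 0, -0, -0, -1   -> [ 0.506 -0.095  0.268]
17 0.047, 0.016, 0.005, 0, -0, -0, -1   -> [ 0.509 -0.142  0.252]
18 0.047, 0.016, 0.006, 0, -0, -0, -1   -> [ 0.512 -0.189  0.236]
19 0.047, 0.015, 0.005, 0, -0, -0, -1   -> [ 0.515 -0.237  0.221]
20 0.047, 0.015, 0.006, 0, -0, -0, -1   -> [ 0.518 -0.284  0.206]
21 0.017, 0.006, 0.002, 0, -0, -0, -1   -> [ 0.519 -0.301  0.2  ]
22 0, 0.05, -0, 0, -0, -0, -1   -> [ 0.519 -0.301  0.15 ]
23 0, 0.04, -0, 0, -0, -0, -1   -> [ 0.519 -0.301  0.11 ]
```

Candidates for rounds: the four bright orange discs on the board in the top picture, about (317,243), (364,241), (337,275) and (377,274). The look-alikes on the hob sit at (249,259), (251,289) and (361,183). The close crops confirm the four on the board. Moving now.

>>> {"op": "carry_out", "data": {
  "motion": [0.02,-0.045,-0.01,0,8.5,0,-1,0.02,-0.045,-0.01,0,8.5,0,-1,0.02,-0.02,-0.01,0,8.5,0,-1,0.048,0,-0.014,0,8.5,0,-1,0.05,0,-0.007,0,8.5,0,-1]
}}

```text
t: 1.4
tool_pos: [0.3298, 0.3878, 0.3131]
orientation: [-1.365, 0.932, -0.933]
force: [1.3, 0.4, -0.5]
opening: 0.0577
```

>>> {"op": "carry_out", "data": {
  "motion": [0.05,0,0.001,0,8.5,0,-1,0.05,0,0.008,0,8.5,0,-1,0.048,0,0.016,0,7.8,0,-1,0.045,0,0.022,0,0,0,-1,0.045,0,0.022,0,0,0,-1]
}}

```text
t: 1.9
tool_pos: [0.4225, 0.1546, 0.3157]
orientation: [-1.169, 1.263, -1.268]
force: [1.1, -0.2, 0.5]
opening: 0.0172
```

>>> {"op": "carry_out", "data": {
  "motion": [0.045,0,0.022,0,0,0,-1,0.045,0,0.022,0,0,0,-1,0.045,0,0.022,0,0,0,-1,0.045,0,0.02,0,0,0,-1,0.045,0,0.01,0,0,0,-1]
}}

```text
t: 2.4
tool_pos: [0.5001, -0.0805, 0.3175]
orientation: [-1.165, 1.26, -1.27]
force: [-0.2, 1.3, -0.9]
opening: 0.0004
```

```bash
python3 - <<'E'
from h import *
st()
a=b2w(0,-.157)
plan([[*a,.26],[*a,.11]],-1)
E
```

```text
t 2.4 board [-0.031   0.0621] z 0.3175 op 0.0004 F [-0.2  1.3 -0.9] rot [-0.5 -1.3 -0. ]
1 0.048, 0.013, 0.008, -0.5, -1.3, -0, -1   -> [ 0.504 -0.129  0.304]
2 0.048, 0.012, 0.007, 0, -0, -0, -1   -> [ 0.509 -0.177  0.292]
3 0.048, 0.013, 0.007, 0, -0, -0, -1   -> [ 0.513 -0.226  0.279]
4 0.048, 0.012, 0.006, 0, -0, -0, -1   -> [ 0.516 -0.274  0.267]
5 0.027, 0.007, 0.004, 0, -0, -0, -1   -> [ 0.519 -0.301  0.26 ]
6 -0, 0.05, 0, 0, -0, -0, -1   -> [ 0.519 -0.301  0.21 ]
7 -0, 0.05, 0, 0, -0, -0, -1   -> [ 0.519 -0.301  0.16 ]
8 -0, 0.05, 0, 0, -0, -0, -1   -> [ 0.519 -0.301  0.11 ]
```

>>> {"op": "carry_out", "data": {
  "motion": [0.048,0.013,0.008,-0.5,-1.3,0,-1,0.048,0.013,0.007,0,0,0,-1,0.048,0.013,0.007,0,0,0,-1,0.048,0.012,0.006,0,0,0,-1,0.027,0.01,0.004,0,0,0,-1]
}}

```text
t: 2.9
tool_pos: [0.5188, -0.3047, 0.2593]
orientation: [-1.179, 1.246, -1.255]
force: [-0.1, -0.0, 0.1]
opening: 0.0006
```

>>> {"op": "carry_out", "data": {
  "motion": [0,0.05,0,0,0,0,-1,0,0.05,0,0,0,0,-1,0,0.03,0,0,0,0,-1,0,0,0,0,0,0,-1,0,0,0,0,0,0,-1]
}}

```text
t: 3.4
tool_pos: [0.518, -0.3112, 0.1258]
orientation: [-1.176, 1.251, -1.261]
force: [-0.3, -0.8, 0.8]
opening: 0.0007
```

```bash
python3 - <<'E'
from h import *
st()
im=imaging.read_camera("wrist");cv2.imwrite("pics/w1.png",im)
im=imaging.read_camera("side")[150:420,150:450];cv2.imwrite("pics/s1.png",cv2.resize(im,None,fx=2.2,fy=2.2,interpolation=2))
E
```

```text
t 3.4 board [-0.0005 -0.1673] z 0.1258 op 0.0007 F [-0.3 -0.8  0.8] rot [-0.3 -0.6  0.1]
```

View pics/w1.png

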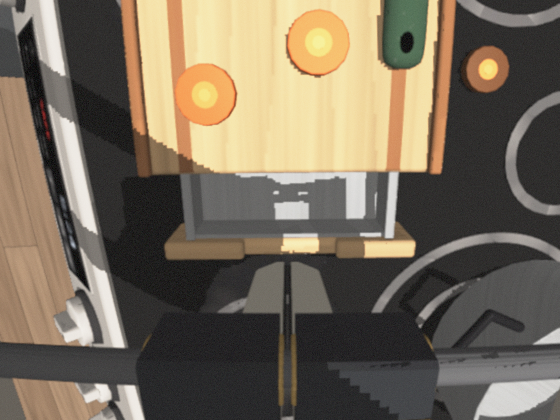

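View pics/s1.png

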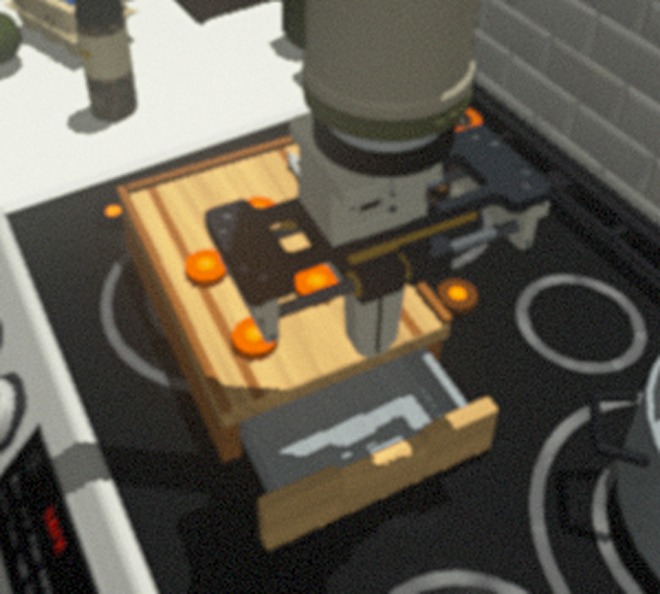

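```bash
python3 - <<'E'
from h import *
m=imaging.camera_model("wrist")
f=lambda p,z:w2b(at("wrist",p,z,m)).round(4)
print("edge corners",f((143,174),.078),f((442,174),.078),f((290,172),.074))
print("front inner/outer top",f((300,236),.045),f((300,250),.045),f((166,257),.054),f((414,255),.054))
print("rounds",f((206,94),.084),f((318,42),.084), "peeler end",f((405,68),.085))
p=robot.read_state()["tool_pos"];print(m["position"],p, proj("wrist",np.array(p)-[0,0,.019],m))
E
```

```text
edge corners [-0.089  -0.1282] [ 0.1001 -0.1302] [ 0.0036 -0.1291]
front inner/outer top [ 0.0111 -0.1829] [ 0.0112 -0.1943] [-0.0886 -0.1951] [ 0.0959 -0.1959]
rounds [-0.0446 -0.0809] [ 0.0197 -0.0535] peeler end [ 0.0695 -0.0673]
[ 0.52333233 -0.22944791  0.31020172] [ 0.51869694 -0.31152172  0.12688947] [285.48392809 248.76366515]
```

>>> {"op": "carry_out", "data": {
  "motion": [-0.012,0.02,0,-0.3,-0.6,0,-1,0,0.03,0,0,0,0,-1,0,0.01,0,0,0,0,-1,0,0,0,0,0,0,-1,0,0,0,0,0,0,-1]
}}

```text
t: 4.0
tool_pos: [0.5278, -0.3041, 0.0796]
orientation: [-1.181, 1.227, -1.267]
force: [-0.5, -0.1, -0.9]
opening: 0.0004
```

```bash
python3 - <<'E'
from h import *
np.savez("board.npz",th=TH,t=BT+BX[:2]*.0025)
st()
E
```

```text
t 4.0 board [ 0.0089 -0.1596] z 0.0796 op 0.0004 F [-0.5 -0.1 -0.9] rot [-1.1  0.1  0.8]
```

>>> {"op": "carry_out", "data": {
  "motion": [0,0.015,-0.007,-1.1,0,0.8,-1,0,0.015,0,0,0,0,-1,0,0.006,0,0,0,0,-1,0,0,0,0,0,0,-1,0.01,0,0,0,0,0,-1]
}}

```text
t: 4.5
tool_pos: [0.5218, -0.3151, 0.0439]
orientation: [-1.184, 1.246, -1.249]
force: [-0.1, 0.6, -0.2]
opening: 0.0006
```

```bash
python3 - <<'E'
from h import *
st()
E
```

```text
t 4.5 board [ 0.001  -0.1709] z 0.0439 op 0.0006 F [-0.1  0.6 -0.2] rot [-0.1  0.2  0.1]
```

>>> {"op": "carry_out", "data": {
  "motion": [0.02,0,0,0,0,0,-1,0.02,0,0,0,0,0,-1,0.02,0,0,0,0,0,-1,0.015,0,0,0,0,0,-1,0.005,0,0,0,0,0,-1]
}}

```text
t: 5.0
tool_pos: [0.5172, -0.405, 0.0458]
orientation: [-1.185, 1.243, -1.253]
force: [0.1, -0.2, 0.4]
opening: 0.0002
```

```bash
python3 - <<'E'
from h import *
st()
im=imaging.read_camera("wrist");cv2.imwrite("pics/w2.png",im)
E
```

```text
t 5.0 board [ 0.0013 -0.261 ] z 0.0458 op 0.0002 F [ 0.1 -0.2  0.4] rot [-0.2  0.1  0.3]
```

View pics/w2.png

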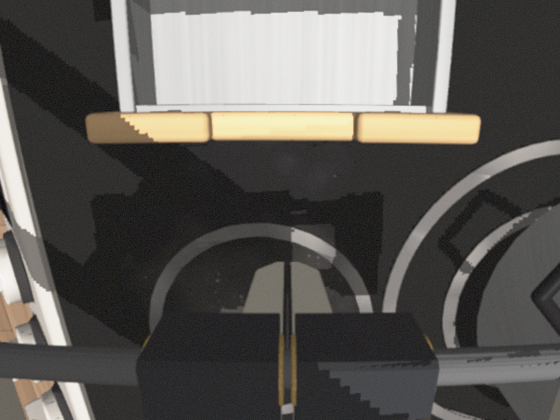

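```bash
python3 - <<'E'
from h import *
m=imaging.camera_model("wrist");p=np.array(robot.read_state()["tool_pos"])
f=lambda q,z:w2b(at("wrist",q,z,m)).round(4)
print(f((285,112),.045),f((285,138),.045),proj("wrist",p-[0,0,.019],m), m["position"]-p)
im=imaging.read_camera("side")[150:420,150:450];cv2.imwrite("pics/s2.png",cv2.resize(im,None,fx=2.2,fy=2.2,interpolation=2))
im=imaging.read_camera("top")[185:345,280:480];cv2.imwrite("pics/t2.png",cv2.resize(im,None,fx=3.5,fy=3.5,interpolation=2))
E
```

```text
[ 0.0009 -0.1842] [ 0.0009 -0.1964] [285.5316839  248.68102449] [0.00428087 0.08227968 0.18326761]
```

View pics/s2.png

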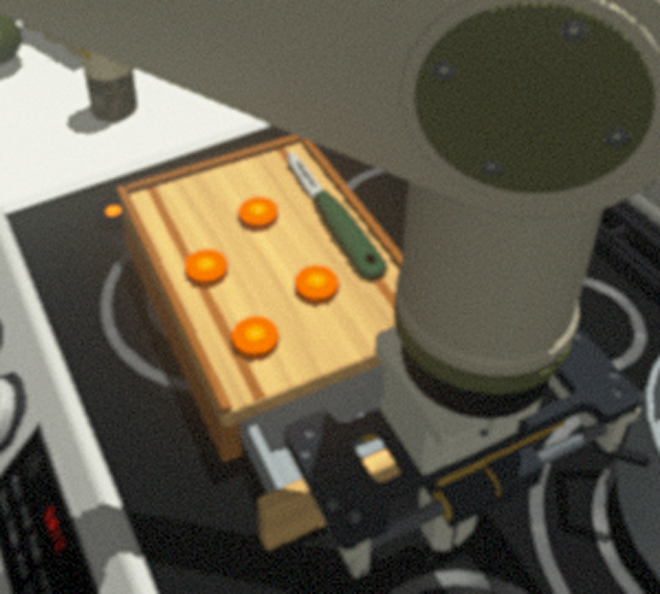

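View pics/t2.png

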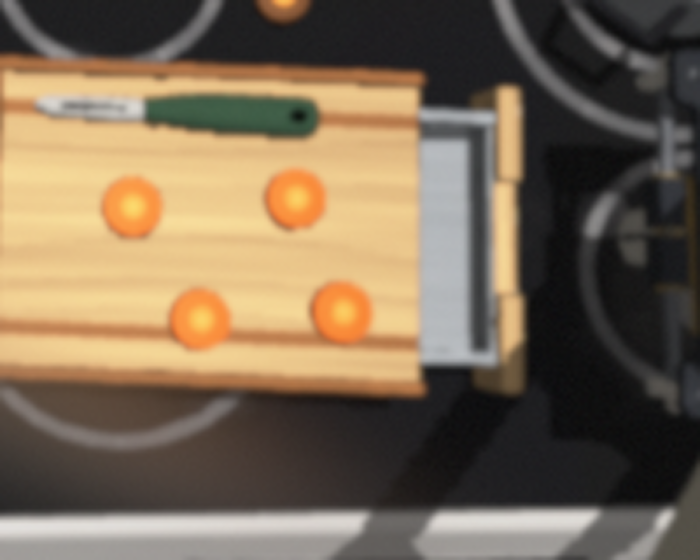

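```bash
python3 - <<'E'
from h import *
p1,d1=ray("side",(352,400));p2,d2=ray("top",(459,253))
A=np.stack([d1,-d2],1);k=np.linalg.lstsq(A,p2-p1,rcond=None)[0]
a,b=p1+k[0]*d1,p2+k[1]*d2;print(a,b,w2b(a))
s=robot.read_state();p=np.array(s["tool_pos"]);print(p,s["q"],s["force"],s["wrist_torque"],s["joint_torque"])
for z in(-.019,0,.03,.06,.1): print(z,proj("side",p+[0,0,z]),proj("top",p+[0,0,z]),proj("wrist",p+[0,0,z]))
E
```

```text
[ 0.51636513 -0.40746644  0.04565925] [ 0.51632642 -0.40744915  0.04565062] [ 0.00060743 -0.26347563]
[ 0.51742698 -0.40259813  0.04537966] [-7.39111735e-01  3.89183055e-01  1.47530601e+00 -5.08060717e-04
  1.27281082e+00 -6.87574254e-01] [ 0.05288949  0.16935951 -0.3548476 ] [-0.06818607  0.04855346  0.04903481] [-1.12259634e+00 -6.54488111e+01 -4.64882112e+01 -1.07808625e-01
 -5.23585116e-02 -9.62138339e-02]
-0.019 [349.31184104 403.47587576] [452.68692022 252.73400918] [285.57785091 248.69607039]
0 [350.5225584  396.72760888] [456.62711896 252.51703907] [285.58349459 262.20079871]
0.03 [352.53779989 385.50030147] [463.20905158 252.15517204] [285.59581889 289.25760435]
0.06 [354.69140377 373.50932807] [470.27551094 251.76745996] [285.61525487 326.8539172 ]
0.1 [357.80407985 356.19147936] [480.54902179 251.20524572] [285.66624031 406.77966192]
```

>>> {"op": "carry_out", "data": {
  "motion": [0,-0.025,0,0,0,0,-1,-0.03,0,0,0,0,0,-1,-0.04,0,0,0,0,0,-1,-0.025,0,0,0,0,0,-1,0,0,0,0,0,0,-1]
}}

```text
t: 5.65
tool_pos: [0.5221, -0.3009, 0.0703]
orientation: [-1.184, 1.244, -1.247]
force: [-0.8, -0.2, -0.8]
opening: 0.0006
```

```bash
python3 - <<'E'
from h import *
st()
im=imaging.read_camera("wrist");cv2.imwrite("pics/w3.png",im)
E
```

```text
t 5.65 board [ 0.0006 -0.1567] z 0.0703 op 0.0006 F [-0.8 -0.2 -0.8] rot [-0.1  0.3  0. ]
```

View pics/w3.png

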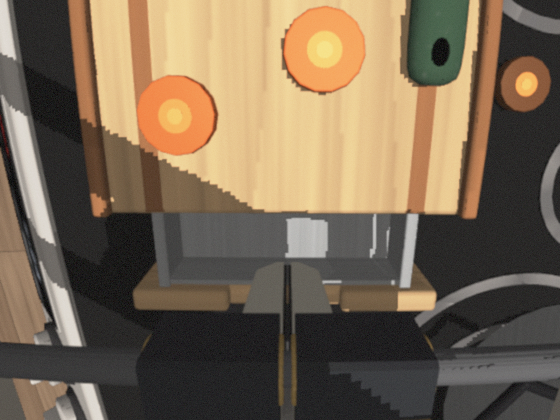

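>>> {"op": "carry_out", "data": {
  "motion": [0,0.015,0,0,0,0,-1,0,0.015,0,0,0,0,-1,0,0.005,0,0,0,0,-1,0,0,0,0,0,0,-1,0,0,0,0,0,0,-1]
}}

```text
t: 6.2
tool_pos: [0.5211, -0.304, 0.0307]
orientation: [-1.185, 1.246, -1.248]
force: [1.3, -0.4, 0.1]
opening: 0.0005
```

```bash
python3 - <<'E'
from h import *
st()
im=imaging.read_camera("wrist");cv2.imwrite("pics/w4.png",im)
E
```

```text
t 6.2 board [-0.0003 -0.1599] z 0.0307 op 0.0005 F [ 1.3 -0.4  0.1] rot [-0.   0.2  0. ]
```

View pics/w4.png

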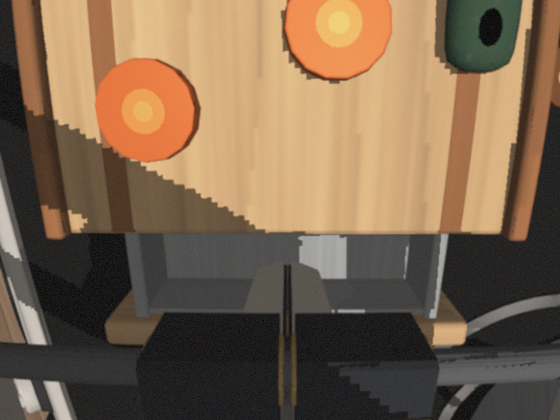

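>>> {"op": "carry_out", "data": {
  "motion": [0.015,0,0,0,0,0,-1,0.018,0,0,0,0,0,-1,0.018,0,0,0,0,0,-1,0.015,0,0,0,0,0,-1,0.01,0,0,0,0,0,-1]
}}

```text
t: 6.75
tool_pos: [0.5176, -0.388, 0.0331]
orientation: [-1.185, 1.243, -1.251]
force: [-1.1, -0.6, 0.0]
opening: 0.0006
```

```bash
python3 - <<'E'
from h import *
st()
im=imaging.read_camera("wrist");cv2.imwrite("pics/w5.png",im)
E
```

```text
t 6.75 board [ 0.0008 -0.244 ] z 0.0331 op 0.0006 F [-1.1 -0.6  0. ] rot [-0.2  0.2  0.2]
```

View pics/w5.png

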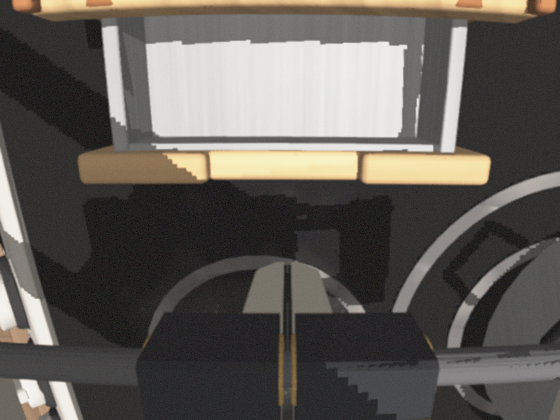

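```bash
python3 - <<'E'
from h import *
m=imaging.camera_model("wrist");p=np.array(robot.read_state()["tool_pos"])
f=lambda q,z:w2b(at("wrist",q,z,m)).round(4)
print("front",f((285,151),.045),f((285,179),.045),"board edge",f((285,17),.074),f((285,17),.056))
m2=imaging.camera_model("wrist");print(m2["position"]-p,m2["orientation"],R.from_rotvec(m2["orientation"]).as_matrix().round(3))
im=imaging.read_camera("side")[200:420,150:450];cv2.imwrite("pics/s5.png",cv2.resize(im,None,fx=2.6,fy=2.6,interpolation=2))
im=imaging.read_camera("top")[185:345,280:480];cv2.imwrite("pics/t5.png",cv2.resize(im,None,fx=3.5,fy=3.5,interpolation=2))
E
```

```text
front [ 0.0003 -0.1853] [ 0.0003 -0.1982] board edge [ 0.0002 -0.1348] [ 0.0002 -0.1312]
[0.00423718 0.08231034 0.18323697] [ 2.83593444 -0.07469814 -0.00496835] [[ 0.999 -0.051 -0.011]
 [-0.052 -0.953 -0.3  ]
 [ 0.004  0.3   -0.954]]
```

View pics/s5.png

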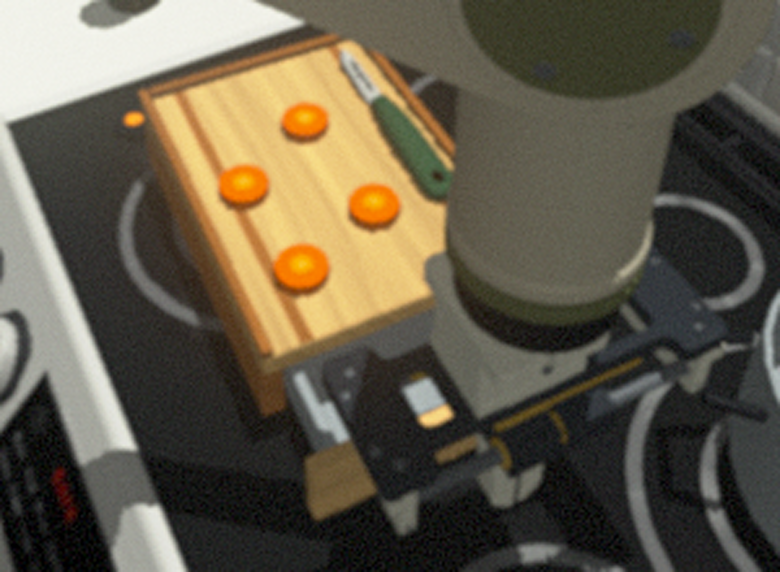

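View pics/t5.png

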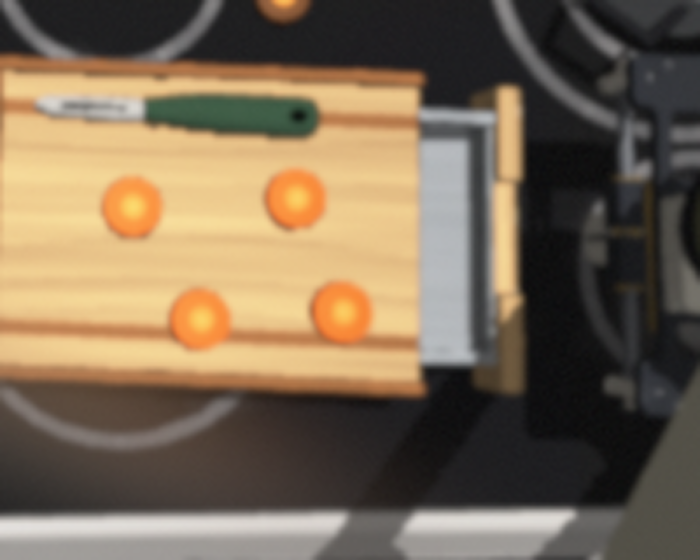

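```bash
python3 - <<'E'
from h import *
p=np.array(robot.read_state()["tool_pos"])
for yo in(-.0075,0,.0075):
  for z in(-.02,-.01,0,.01,.02,.03): q=p+BY*yo+[0,0,z];print(yo,z,proj("wrist",q).round(0),proj("top",q).round(1),proj("side",q).round(1))
a=cv2.imread("pics/t5.png");cv2.imwrite("pics/t5c.png",cv2.resize(a[100:450,480:700],None,fx=2,fy=2))
a=cv2.imread("pics/s5.png");cv2.imwrite("pics/s5c.png",cv2.resize(a[300:570,280:660],None,fx=2,fy=2))
E
```

```text
-0.0075 -0.02 [286. 260.] [446.1 253.1] [344.9 403.1]
-0.0075 -0.01 [286. 267.] [448. 253.] [345.4 399.7]
-0.0075 0 [286. 275.] [450.  252.8] [346.  396.2]
-0.0075 0.01 [286. 284.] [452.1 252.7] [346.6 392.6]
-0.0075 0.02 [286. 293.] [454.1 252.6] [347.2 388.9]
-0.0075 0.03 [285. 304.] [456.3 252.5] [347.8 385.2]
0 -0.02 [286. 248.] [442.7 252.9] [342.1 398.5]
0 -0.01 [286. 255.] [444.6 252.8] [342.7 395.1]
0 0 [286. 262.] [446.6 252.7] [343.2 391.6]
0 0.01 [286. 270.] [448.5 252.6] [343.8 388. ]
0 0.02 [286. 279.] [450.6 252.5] [344.3 384.3]
0 0.03 [286. 289.] [452.7 252.4] [344.9 380.6]
0.0075 -0.02 [286. 236.] [439.3 252.8] [339.4 394.1]
0.0075 -0.01 [286. 242.] [441.2 252.7] [340.  390.6]
0.0075 0 [286. 249.] [443.1 252.6] [340.5 387.1]
0.0075 0.01 [286. 257.] [445.  252.4] [341.  383.5]
0.0075 0.02 [286. 265.] [447.  252.3] [341.5 379.8]
0.0075 0.03 [286. 274.] [449.1 252.2] [342.1 376. ]
```

View pics/s5c.png

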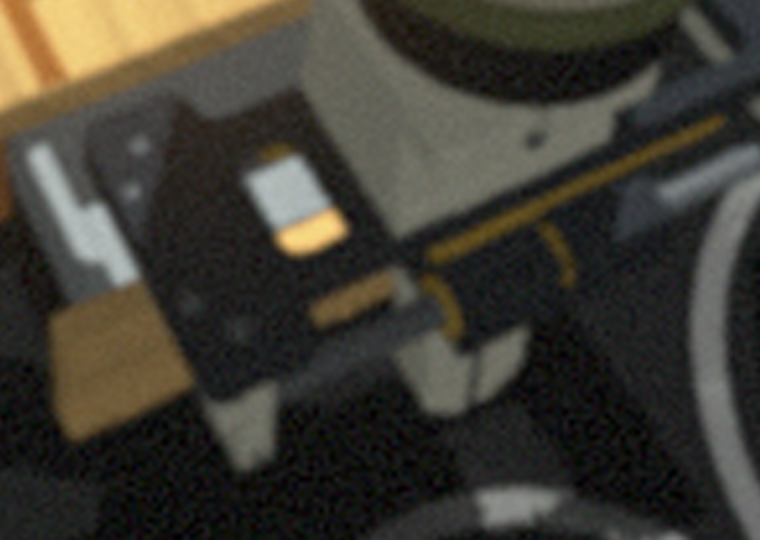

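View pics/t5c.png

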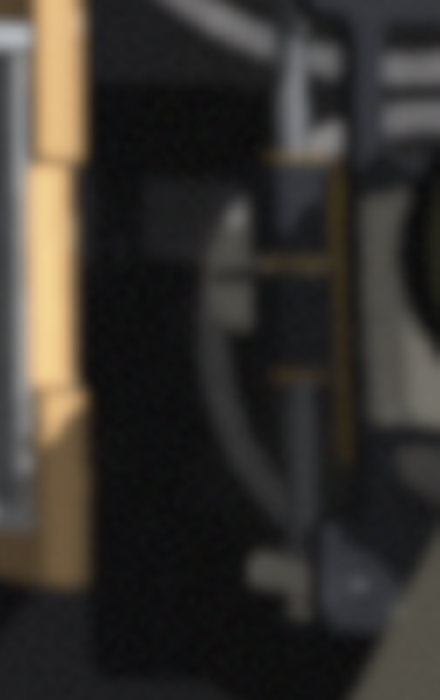

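>>> {"op": "carry_out", "data": {
  "motion": [0,-0.03,0,0,0,0,-1,0,-0.005,0,0,0,0,-1,-0.04,0,0,0,0,0,-1,-0.03,0,0,0,0,0,-1,0,0,0,0,0,0,-1]
}}

```text
t: 7.4
tool_pos: [0.5208, -0.312, 0.0671]
orientation: [-1.183, 1.246, -1.248]
force: [-0.5, -0.1, -0.3]
opening: 0.0001
```

```bash
python3 - <<'E'
from h import *
st()
E
```

```text
t 7.4 board [-0.0002 -0.1679] z 0.0671 op 0.0001 F [-0.5 -0.1 -0.3] rot [-0.1  0.1  0. ]
```

>>> {"op": "carry_out", "data": {
  "motion": [0,0.015,0,0,0,0,-1,0,0.015,0,0,0,0,-1,0,0.005,0,0,0,0,-1,0,0.002,0,0,0,0,-1,0,0,0,0,0,0,-1]
}}

```text
t: 7.9
tool_pos: [0.5195, -0.312, 0.0243]
orientation: [-1.185, 1.248, -1.245]
force: [-0.7, 0.3, -0.0]
opening: 0.0007
```

```bash
python3 - <<'E'
from h import *
st()
im=imaging.read_camera("side")[230:420,230:430];cv2.imwrite("pics/s6.png",cv2.resize(im,None,fx=3.1,fy=3.1,interpolation=2))
im=imaging.read_camera("top")[185:345,340:480];cv2.imwrite("pics/t6.png",cv2.resize(im,None,fx=3.6,fy=3.6,interpolation=2))
E
```

```text
t 7.9 board [-0.0015 -0.1679] z 0.0243 op 0.0007 F [-0.7  0.3 -0. ] rot [ 0.1  0.2 -0.1]
```

View pics/s6.png

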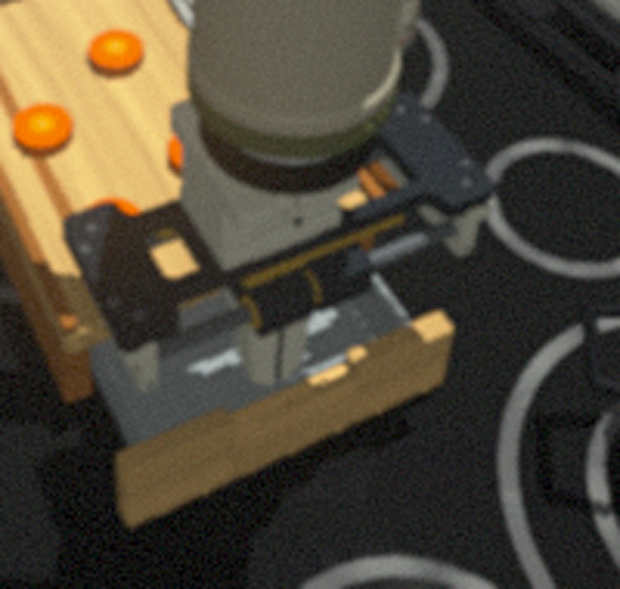

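View pics/t6.png

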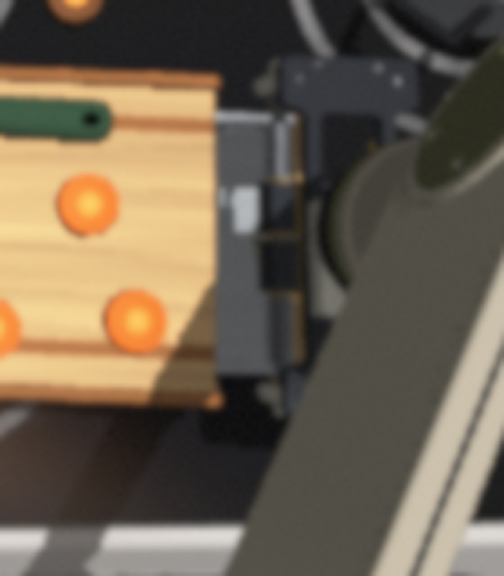

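```bash
python3 - <<'E'
from h import *
# now: side s6 & top t6
S=lambda u,v:(230+(u+.5)/3.1-.5,230+(v+.5)/3.1-.5)
T=lambda u,v:(340+(u+.5)/3.6-.5,185+(v+.5)/3.6-.5)
def tri(a,b):
    p1,d1=ray("side",a);p2,d2=ray("top",b)
    k=np.linalg.lstsq(np.stack([d1,-d2],1),p2-p1,rcond=None)[0];x,y=p1+k[0]*d1,p2+k[1]*d2
    return w2b((x+y)/2).round(4),((x+y)/2)[2].round(4),np.linalg.norm(x-y).round(4)
print("left post",tri(S(143,392),T(262,395)))
print("right post",tri(S(462,253),T(262,85)))
print("centre",tri(S(265,383),T(238,235)))
for y in(-.16,-.165,-.17,-.175): 
    # side ray at given board y
    for nm,q in(("c",S(262,383)),("L",S(143,392))):
        p,d=ray("side",q);n=BY;k=((b2w(0,y)-p[:2])@n[:2])/(d[:2]@n[:2]);x=p+k*d;print(nm,y,w2b(x).round(3),x[2].round(4))
E
```

```text
left post (array([-0.0807, -0.1614]), np.float64(0.06), np.float64(0.0195))
right post (array([ 0.1014, -0.1636]), np.float64(0.0668), np.float64(0.0238))
centre (array([ 0.0024, -0.16  ]), np.float64(0.0129), np.float64(0.0032))
c -0.16 [-0.001 -0.16 ] 0.0149
L -0.16 [-0.07 -0.16] 0.053
c -0.165 [-0.004 -0.165] 0.0241
L -0.165 [-0.072 -0.165] 0.0616
c -0.17 [-0.008 -0.17 ] 0.0332
L -0.17 [-0.074 -0.17 ] 0.0701
c -0.175 [-0.011 -0.175] 0.0424
L -0.175 [-0.076 -0.175] 0.0787
```

>>> {"op": "carry_out", "data": {
  "motion": [0,0.003,0.001,0,0,0,-1,0.01,0,0,0,0,0,-1,0.01,0,0,0,0,0,-1,0.01,0,0,0,0,0,-1,0,0,0,0,0,0,-1]
}}

```text
t: 8.5
tool_pos: [0.5199, -0.3455, 0.0232]
orientation: [-1.184, 1.246, -1.248]
force: [0.3, 0.9, 0.3]
opening: 0.0004
```

```bash
python3 - <<'E'
from h import *
st()
im=imaging.read_camera("side")[230:420,230:430];cv2.imwrite("pics/s7.png",cv2.resize(im,None,fx=3.1,fy=3.1,interpolation=2))
im=imaging.read_camera("wrist");cv2.imwrite("pics/w7.png",im)
E
```

```text
t 8.5 board [ 0.0008 -0.2015] z 0.0232 op 0.0004 F [0.3 0.9 0.3] rot [-0.1  0.2  0. ]
```

View pics/s7.png

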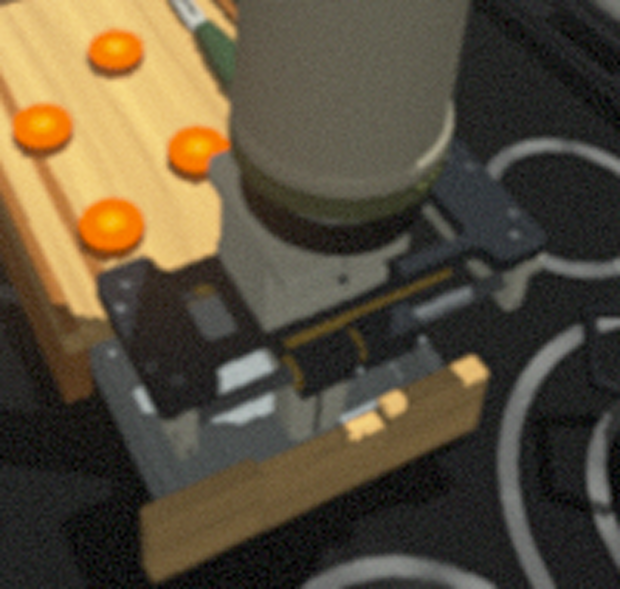

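View pics/w7.png

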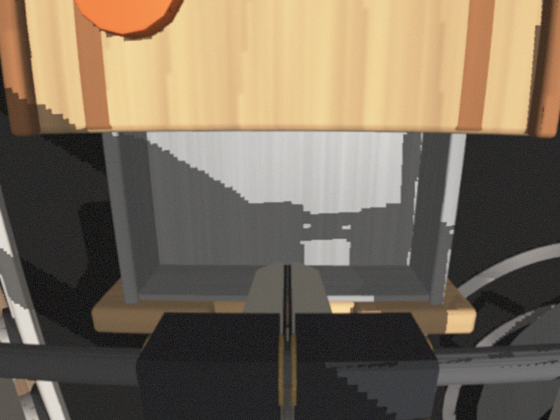

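>>> {"op": "carry_out", "data": {
  "motion": [0.01,0.002,0,0,0,0,-1,0.012,0,0,0,0,0,-1,0.01,0,0,0,0,0,-1,0.01,0,0,0,0,0,-1,0.006,0,0,0,0,0,-1]
}}

```text
t: 9.1
tool_pos: [0.5179, -0.3895, 0.0209]
orientation: [-1.177, 1.251, -1.237]
force: [-1.5, 43.1, 23.7]
opening: 0.0005
```

```bash
python3 - <<'E'
from h import *
st()
im=imaging.read_camera("wrist");cv2.imwrite("pics/w8.png",im)
E
```

```text
t 9.1 board [ 0.0012 -0.2455] z 0.0209 op 0.0005 F [-1.5 43.1 23.7] rot [ 0.   0.3 -0.6]
```

View pics/w8.png

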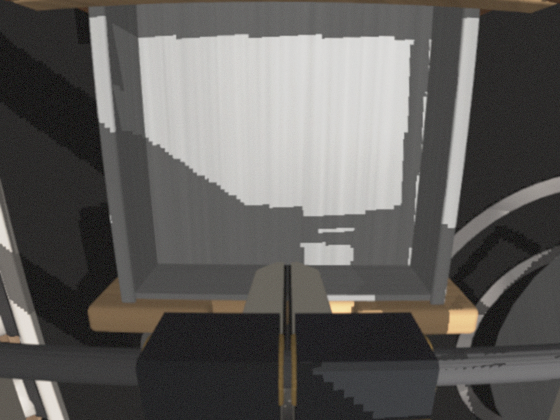

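>>> {"op": "carry_out", "data": {
  "motion": [-0.01,0,0,0,0,0,-1,0,-0.03,0,0,0,-0.6,-1,0,-0.045,0,0,0,0,-0.57,-0.03,-0.04,-0.01,0,0,0,-0.57,-0.045,0,-0.015,0,0,0,-0.57]
}}

```text
t: 9.65
tool_pos: [0.4965, -0.3076, 0.1383]
orientation: [-1.184, 1.252, -1.247]
force: [0.8, 0.7, 0.9]
opening: 0.0183
```

```bash
python3 - <<'E'
from h import *
st()
print("t",robot.read_state()["t"])
im=imaging.read_camera("wrist");cv2.imwrite("pics/w9.png",im)
im=imaging.read_camera("side")[150:420,150:450];cv2.imwrite("pics/s9.png",cv2.resize(im,None,fx=2.2,fy=2.2,interpolation=2))
plan([[*b2w(-.044,-.043),.14]],-.57)
E
```

```text
t 9.65 board [-0.0247 -0.1649] z 0.1383 op 0.0183 F [0.8 0.7 0.9] rot [ 0.1  0.  -0.1]
t 9.65
1 -0.05, -0.003, -0.006, 0.7, 0.3, -0.5, -0.57   -> [ 0.489 -0.25   0.135]
2 -0.049, -0.003, -0.007, -0, -0, -0, -0.57   -> [ 0.485 -0.201  0.138]
3 -0.016, -0.002, -0.002, -0, -0, -0, -0.57   -> [ 0.484 -0.185  0.14 ]
```

View pics/w9.png

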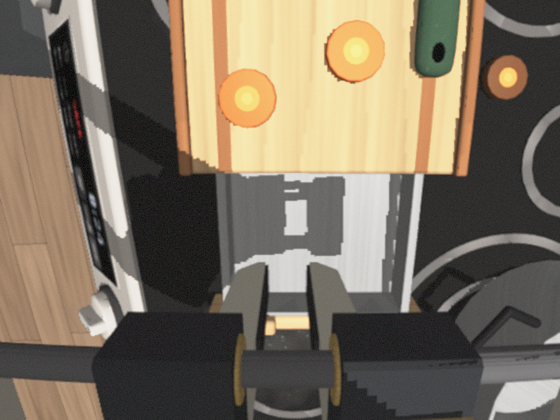

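View pics/s9.png

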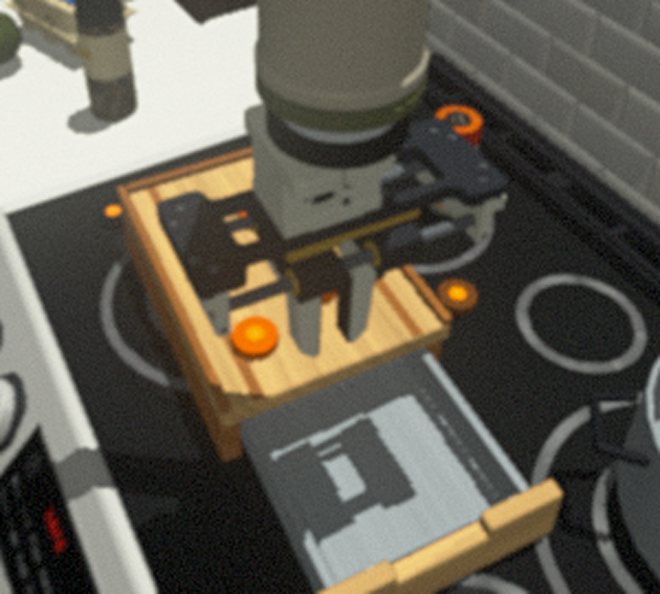

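>>> {"op": "carry_out", "data": {
  "motion": [-0.05,0,-0.006,0,0,0,-0.57,-0.05,0,-0.007,0,0,0,-0.57,-0.015,0,-0.002,0,0,0,-0.57,0,0.02,0,0,0,0,-0.57,0,0,0,0,0,0,-0.57]
}}

```text
t: 10.25
tool_pos: [0.4835, -0.1887, 0.112]
orientation: [-1.188, 1.257, -1.238]
force: [-0.7, 0.1, -0.9]
opening: 0.0199
```

```bash
python3 - <<'E'
from h import *
st()
im=imaging.read_camera("wrist");cv2.imwrite("pics/w10.png",im)
im=imaging.read_camera("side")[150:420,150:450];cv2.imwrite("pics/s10.png",cv2.resize(im,None,fx=2.2,fy=2.2,interpolation=2))
E
```

```text
t 10.25 board [-0.0441 -0.0468] z 0.112 op 0.0199 F [-0.7  0.1 -0.9] rot [ 0.6  0.2 -0.3]
```

View pics/w10.png

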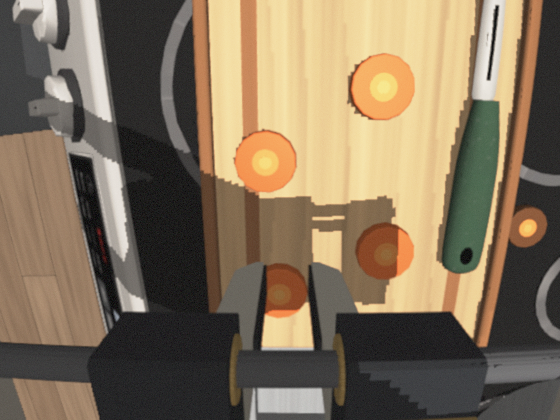

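View pics/s10.png

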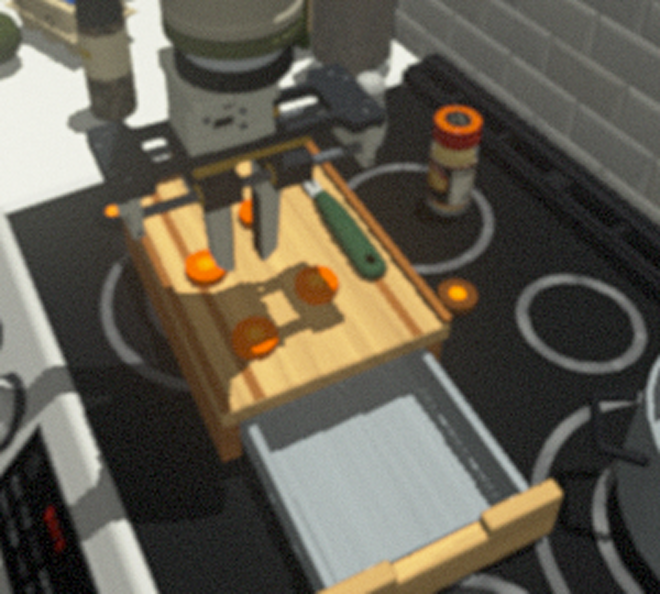

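```bash
python3 - <<'E'
from h import *
m=imaging.camera_model("wrist")
for n,q in zip("ACBD",[(383,87),(265,161),(386,251),(280,291)]): print(n,w2b(at("wrist",q,.084,m)).round(4))
S=lambda u,v:(150+(u+.5)/2.2-.5,150+(v+.5)/2.2-.5)
p=np.array(robot.read_state()["tool_pos"])
print([S(222,272),S(267,260)],[proj("side",p+BX*sx+BY*yo+[0,0,z]).round(1).tolist() for sx in(-.015,.015) for yo in(-.004,) for z in(-.019,0,.019)])
print([proj("wrist",p+BX*sx+BY*yo+[0,0,z],m).round(1).tolist() for sx in(-.015,.015) for yo in(.004,) for z in(-.019,0,.019)])
E
```

```text
A [0.0105 0.0421]
C [-0.0544  0.0009]
B [ 0.0193 -0.0541]
D [-0.0461 -0.0816]
[(250.63636363636363, 273.3636363636364), (271.09090909090907, 267.9090909090909)] [[255.2, 285.7], [254.6, 277.9], [254.0, 269.7], [271.6, 279.9], [271.3, 272.0], [271.0, 263.9]]
[[259.8, 242.3], [257.1, 255.1], [253.9, 270.4], [312.0, 242.6], [314.1, 255.3], [316.5, 270.7]]
```

>>> {"op": "carry_out", "data": {
  "motion": [0.001,0.012,0,0.6,0.2,-0.3,-0.57,0,0.01,0,0,0,0,-0.57,0,0.008,0,0,0,0,-0.57,0,0.003,0,0,0,0,-0.57,0,0,0,0,0,0,-0.57]
}}

```text
t: 10.85
tool_pos: [0.4877, -0.196, 0.084]
orientation: [-1.178, 1.244, -1.26]
force: [-0.7, 1.2, 0.7]
opening: 0.0205
```

```bash
python3 - <<'E'
from h import *
st()
im=imaging.read_camera("side")[200:350,200:350];cv2.imwrite("pics/s11.png",cv2.resize(im,None,fx=4,fy=4,interpolation=2))
E
```

```text
t 10.85 board [-0.0395 -0.0538] z 0.084 op 0.0205 F [-0.7  1.2  0.7] rot [-0.5 -0.3  0.2]
```

View pics/s11.png

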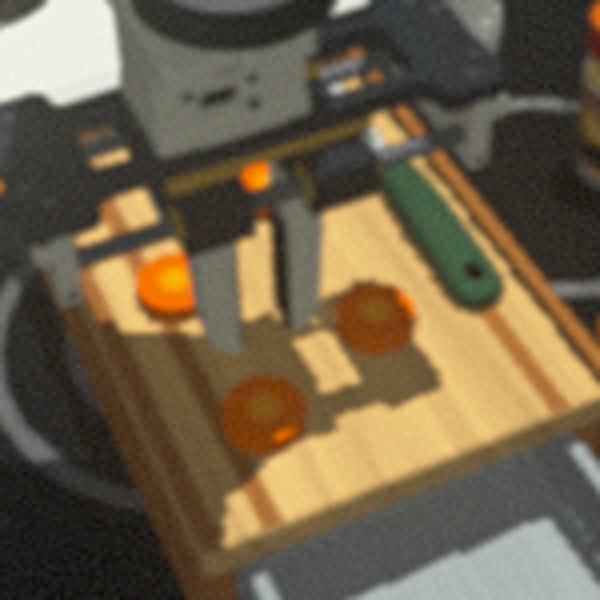

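>>> {"op": "carry_out", "data": {
  "motion": [-0.006,0,-0.004,0,0,0,-0.57,0,0.008,0,0,0,0,-0.57,0,0.004,0,0,0,0,-0.57,0,0.003,0,0,0,0,-0.57,0,0,0,0,0,0,-0.57]
}}

```text
t: 11.4
tool_pos: [0.4846, -0.1893, 0.0688]
orientation: [-1.178, 1.243, -1.26]
force: [-0.5, 0.6, -0.3]
opening: 0.02
```

```bash
python3 - <<'E'
from h import *
st()
im=imaging.read_camera("side")[200:350,200:350];cv2.imwrite("pics/s12.png",cv2.resize(im,None,fx=4,fy=4,interpolation=2))
p=np.array(robot.read_state()["tool_pos"])
print([((np.array(proj("side",p+BX*sx+BY*-.004+[0,0,z]))-200+.5)*4).round(0).tolist() for sx in(-.015,.015) for z in(0,.01,.02)])
E
```

```text
t 11.4 board [-0.043  -0.0473] z 0.0688 op 0.02 F [-0.5  0.6 -0.3] rot [-0.6 -0.2  0.3]
[[224.0, 387.0], [223.0, 371.0], [222.0, 355.0], [288.0, 363.0], [288.0, 348.0], [287.0, 332.0]]
```

View pics/s12.png

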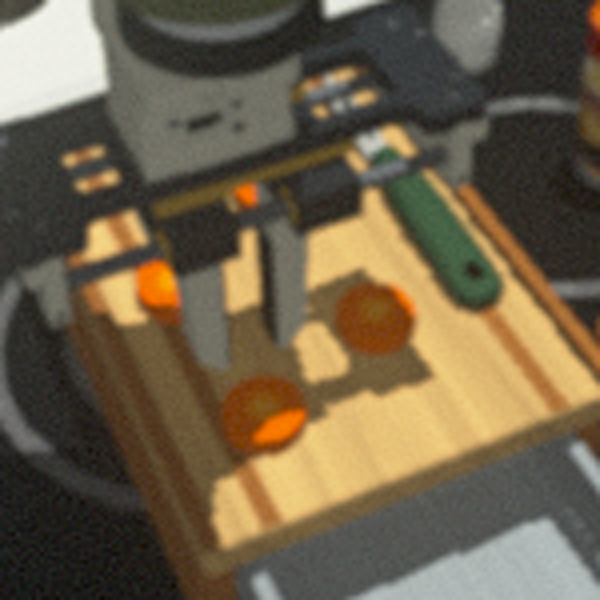

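>>> {"op": "carry_out", "data": {
  "motion": [0,0.004,0,0,0,0,-0.57,0.005,0,0,0,0,0,-0.57,0.01,0,0,0,0,0,-0.57,0.01,0,0.001,0,0,0,-0.57,0.01,0,0.001,0,0,0,-0.57]
}}

```text
t: 11.95
tool_pos: [0.485, -0.2266, 0.0654]
orientation: [-1.178, 1.241, -1.26]
force: [-1.0, -0.1, -0.4]
opening: 0.0201
```

```bash
python3 - <<'E'
from h import *
st()
im=imaging.read_camera("side")[200:350,200:350];cv2.imwrite("pics/s13.png",cv2.resize(im,None,fx=4,fy=4,interpolation=2))
im=imaging.read_camera("wrist");cv2.imwrite("pics/w13.png",im)
E
```

```text
t 11.95 board [-0.0405 -0.0846] z 0.0654 op 0.0201 F [-1.  -0.1 -0.4] rot [-0.6 -0.1  0.3]
```

View pics/s13.png

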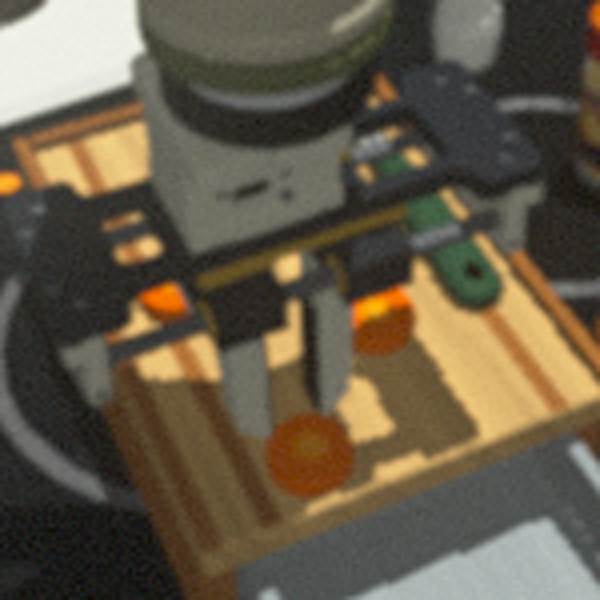

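View pics/w13.png

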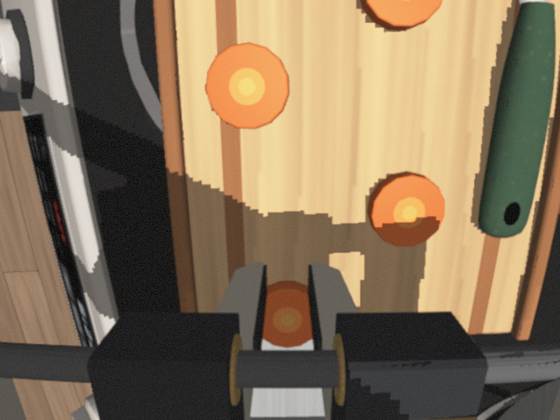

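>>> {"op": "carry_out", "data": {
  "motion": [0.01,0,0.001,0,0,0,-0.57,0.01,0,0.001,0,0,0,-0.57,0.01,0,0,0,0,0,-0.57,0.01,0,0,0,0,0,-0.57,0.005,0,0,0,0,0,-0.57]
}}

```text
t: 12.55
tool_pos: [0.4845, -0.2763, 0.0659]
orientation: [-1.177, 1.241, -1.262]
force: [0.6, 0.3, 0.8]
opening: 0.0201
```

```bash
python3 - <<'E'
from h import *
st()
im=imaging.read_camera("side")[200:420,200:400];cv2.imwrite("pics/s14.png",cv2.resize(im,None,fx=2.7,fy=2.7,interpolation=2))
E
```

```text
t 12.55 board [-0.0384 -0.1342] z 0.0659 op 0.0201 F [0.6 0.3 0.8] rot [-0.6 -0.2  0.3]
```

View pics/s14.png

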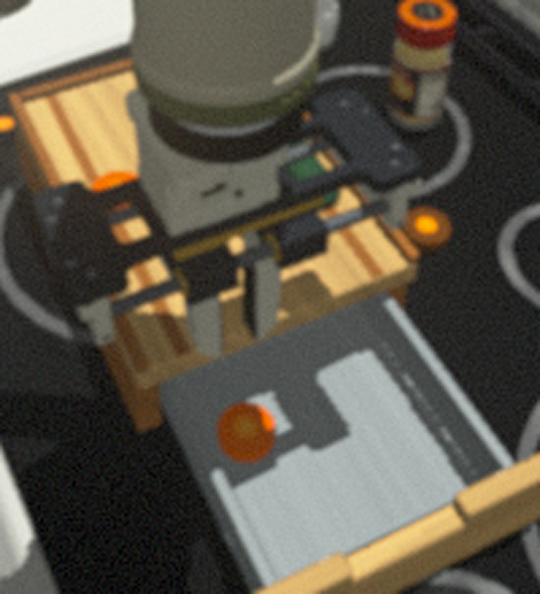

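>>> {"op": "carry_out", "data": {
  "motion": [0,-0.035,0,0,0,0,-0.57,-0.04,0,0.02,0,0,0,-0.57,-0.045,0,0.02,0,0,0,-0.57,-0.018,0,0.012,0,0,0,-0.57,0,0,0,0,0,0,-0.57]
}}

```text
t: 13.1
tool_pos: [0.5431, -0.1755, 0.102]
orientation: [-1.173, 1.246, -1.266]
force: [-0.3, -0.5, -0.3]
opening: 0.0197
```

```bash
python3 - <<'E'
from h import *
st()
im=imaging.read_camera("wrist");cv2.imwrite("pics/w15.png",im)
im=imaging.read_camera("side")[200:420,200:400];cv2.imwrite("pics/s15.png",cv2.resize(im,None,fx=2.7,fy=2.7,interpolation=2))
plan([[*b2w(.016,-.020),.10]],-.57)
E
```

```text
t 13.1 board [ 0.0147 -0.0304] z 0.102 op 0.0197 F [-0.3 -0.5 -0.3] rot [-0.6 -0.6  0.3]
1 -0.013, 0.002, 0.002, -0.6, -0.7, 0.3, -0.57   -> [ 0.545 -0.165  0.1  ]
```

View pics/w15.png

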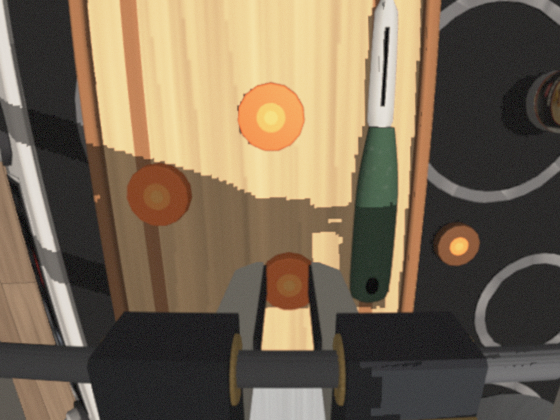

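View pics/s15.png

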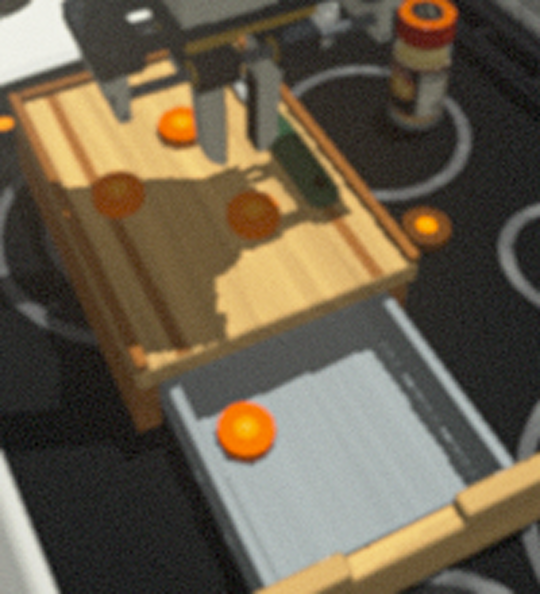

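>>> {"op": "carry_out", "data": {
  "motion": [-0.01,0.01,0,0,0,0,-0.57,0,0.015,0.001,0,0,0,-0.57,0,0.008,0,0,0,0,-0.57,0,0.002,0,0,0,0,-0.57,0,0,0,0,0,0,-0.57]
}}

```text
t: 13.7
tool_pos: [0.5407, -0.1698, 0.0615]
orientation: [-1.174, 1.254, -1.268]
force: [-0.9, -0.3, -0.1]
opening: 0.02
```

```bash
python3 - <<'E'
from h import *
st()
E
```

```text
t 13.7 board [ 0.0119 -0.0249] z 0.0615 op 0.02 F [-0.9 -0.3 -0.1] rot [-0.4 -0.9  0.3]
```

>>> {"op": "carry_out", "data": {
  "motion": [0,-0.003,0.006,0,0,0,-0.57,0,0,0,0,0,0,-0.57,0.006,0,0,0,0,0,-0.57,0.01,0,0,0,0,0,-0.57,0.01,0,0,0,0,0,-0.57]
}}

```text
t: 14.2
tool_pos: [0.5462, -0.1981, 0.0662]
orientation: [-1.174, 1.251, -1.268]
force: [-0.4, -0.0, -0.8]
opening: 0.0196
```

```bash
python3 - <<'E'
from h import *
st()
im=imaging.read_camera("wrist");cv2.imwrite("pics/w17.png",im)
E
```

```text
t 14.2 board [ 0.019  -0.0528] z 0.0662 op 0.0196 F [-0.4 -0.  -0.8] rot [-0.5 -0.8  0.3]
```

View pics/w17.png

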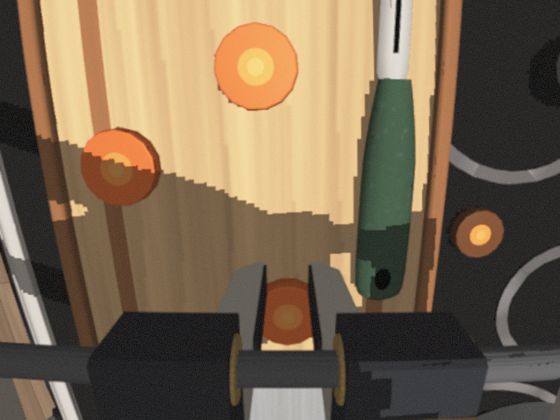

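>>> {"op": "carry_out", "data": {
  "motion": [0.016,0,-0.001,0,0,0,-0.57,0.018,0,-0.001,0,0,0,-0.57,0.016,0,0,0,0,0,-0.57,0.012,0,0,0,0,0,-0.57,0.01,0,0,0,0,0,-0.57]
}}

```text
t: 14.75
tool_pos: [0.538, -0.2782, 0.0672]
orientation: [-1.174, 1.251, -1.271]
force: [1.0, 0.1, 0.8]
opening: 0.0204
```

```bash
python3 - <<'E'
from h import *
st()
im=imaging.read_camera("side")[200:420,200:400];cv2.imwrite("pics/s18.png",cv2.resize(im,None,fx=2.7,fy=2.7,interpolation=2))
E
```

```text
t 14.75 board [ 0.0152 -0.1332] z 0.0672 op 0.0204 F [1.  0.1 0.8] rot [-0.5 -0.9  0.4]
```

View pics/s18.png

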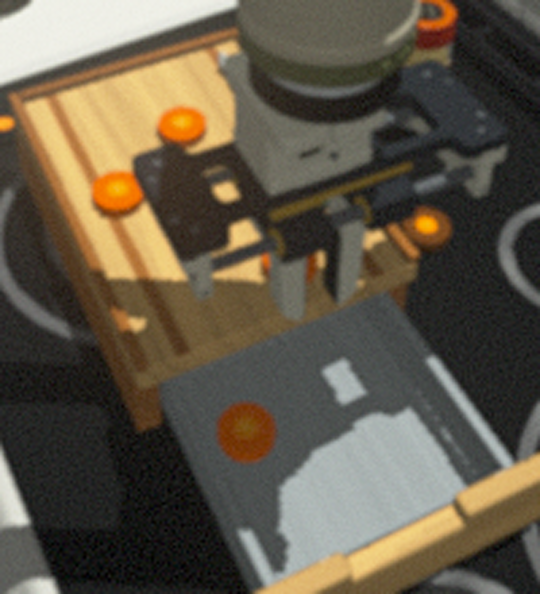

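>>> {"op": "carry_out", "data": {
  "motion": [0,-0.035,0,0,0,0,-0.57,-0.03,0,0,0,0,0,-0.57,-0.04,0,0,0,0,0,-0.57,-0.02,0,0,0,0,0,-0.57,0,0,0,0,0,0,-0.57]
}}

```text
t: 15.3
tool_pos: [0.5438, -0.1889, 0.1024]
orientation: [-1.171, 1.255, -1.274]
force: [-0.2, 0.1, -0.5]
opening: 0.0203
```

```bash
python3 - <<'E'
from h import *
st()
im=imaging.read_camera("wrist");cv2.imwrite("pics/w19.png",im)
im=imaging.read_camera("side")[200:420,200:400];cv2.imwrite("pics/s19.png",cv2.resize(im,None,fx=2.7,fy=2.7,interpolation=2))
E
```

```text
t 15.3 board [ 0.0161 -0.0438] z 0.1024 op 0.0203 F [-0.2  0.1 -0.5] rot [-0.5 -1.2  0.4]
```

View pics/w19.png

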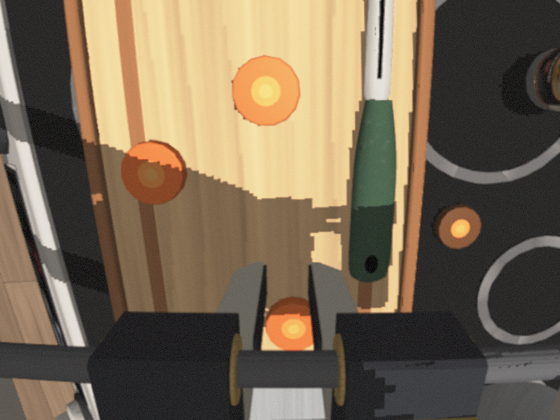

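View pics/s19.png

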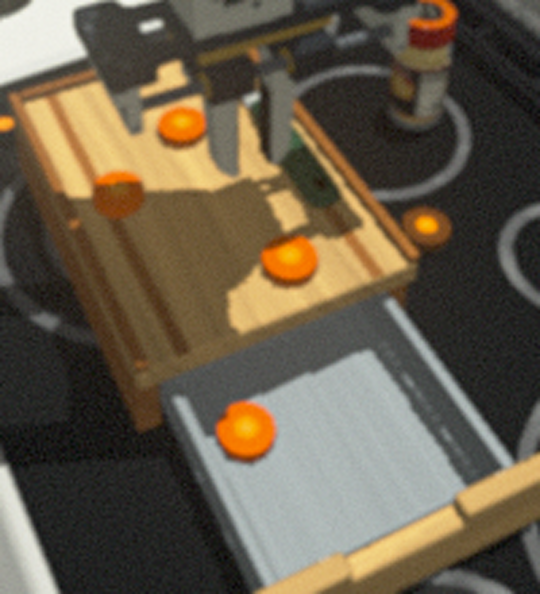

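```bash
python3 - <<'E'
from h import *
m=imaging.camera_model("wrist")
for n,q in zip("ACB",[(266,91),(153,173),(293,327)]): print(n,w2b(at("wrist",q,.084,m)).round(4))
S=lambda u,v:(200+(u+.5)/2.7-.5,200+(v+.5)/2.7-.5)
print(w2b(at("side",S(290,260),.083)))
E
```

```text
A [0.0084 0.0411]
C [-0.0549  0.0004]
B [ 0.0197 -0.0987]
[ 0.01591931 -0.09936287]
```

>>> {"op": "carry_out", "data": {
  "motion": [-0.002,0.015,0.002,0,0,0,-0.57,0,0.015,0,0,0,0,-0.57,0,0.005,0,0,0,0,-0.57,0,0.002,0,0,0,0,-0.57,0,0,0,0,0,0,-0.57]
}}

```text
t: 15.9
tool_pos: [0.5447, -0.1926, 0.06]
orientation: [-1.171, 1.261, -1.277]
force: [-0.1, -0.2, -0.5]
opening: 0.0199
```

```bash
python3 - <<'E'
from h import *
st()
E
```

```text
t 15.9 board [ 0.0172 -0.0474] z 0.06 op 0.0199 F [-0.1 -0.2 -0.5] rot [-0.3 -1.5  0.4]
```

>>> {"op": "carry_out", "data": {
  "motion": [0.012,0,0,0,0,0,-0.57,0.014,0.001,0,0,0,0,-0.57,0.014,0,0,0,0,0,-0.57,0.014,0,0,0,0,0,-0.57,0.012,0,0,0,0,0,-0.57]
}}

```text
t: 16.4
tool_pos: [0.5396, -0.2643, 0.0608]
orientation: [-1.171, 1.258, -1.278]
force: [1.2, -0.5, -0.2]
opening: 0.0199
```

```bash
python3 - <<'E'
from h import *
st()
E
```

```text
t 16.4 board [ 0.016  -0.1193] z 0.0608 op 0.0199 F [ 1.2 -0.5 -0.2] rot [-0.4 -1.5  0.5]
```

>>> {"op": "carry_out", "data": {
  "motion": [0.008,0,0,0,0,0,-0.57,0.006,0,0,0,0,0,-0.57,0,0,0,0,0,0,-0.57,0,0,0,0,0,0,-0.57,0,0,0,0,0,0,-0.57]
}}

```text
t: 16.9
tool_pos: [0.5381, -0.2822, 0.0613]
orientation: [-1.17, 1.26, -1.281]
force: [-0.7, -0.3, -0.2]
opening: 0.0201
```

```bash
python3 - <<'E'
from h import *
st()
im=imaging.read_camera("side")[200:420,200:400];cv2.imwrite("pics/s21.png",cv2.resize(im,None,fx=2.7,fy=2.7,interpolation=2))
E
```

```text
t 16.9 board [ 0.0155 -0.1372] z 0.0613 op 0.0201 F [-0.7 -0.3 -0.2] rot [-0.5 -1.6  0.5]
```

View pics/s21.png

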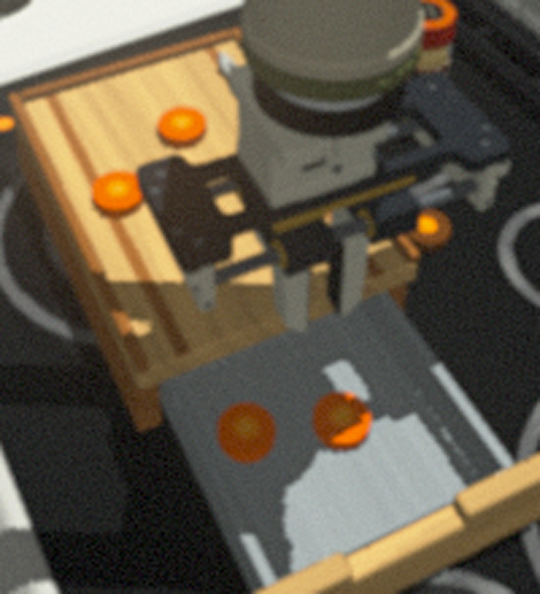

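>>> {"op": "carry_out", "data": {
  "motion": [0,-0.035,0,0,0,0,-0.57,-0.045,-0.004,-0.02,0,0,0,-0.57,-0.045,0,-0.02,0,0,0,-0.57,-0.045,0,-0.015,0,0,0,-0.57,-0.028,0,-0.008,0,0,0,-0.57]
}}

```text
t: 17.45
tool_pos: [0.4891, -0.1135, 0.1]
orientation: [-1.167, 1.26, -1.284]
force: [0.2, -0.9, 0.3]
opening: 0.0199
```

```bash
python3 - <<'E'
from h import *
st()
plan([[*b2w(-.050,.034),.10]],-.57)
E
```

```text
t 17.45 board [-0.0426  0.0286] z 0.1 op 0.0199 F [ 0.2 -0.9  0.3] rot [-0.6 -1.8  0.5]
1 -0.005, -0, -0.008, -0.6, -1.8, 0.5, -0.57   -> [ 0.482 -0.108  0.1  ]
```

>>> {"op": "carry_out", "data": {
  "motion": [-0.01,0.008,-0.008,0,-1.5,0,-0.57,0,0,0,0,0,0,-0.57,0,0,0,0,0,0,-0.57,0,0.012,0,0,0,0,-0.57,0,0,0,0,0,0,-0.57]
}}

```text
t: 17.95
tool_pos: [0.4826, -0.0989, 0.0802]
orientation: [-1.181, 1.235, -1.262]
force: [-0.8, 0.0, 0.1]
opening: 0.02
```

```bash
python3 - <<'E'
from h import *
st()
im=imaging.read_camera("wrist");cv2.imwrite("pics/w23.png",im)
m=imaging.camera_model("wrist")
E
```

```text
t 17.95 board [-0.0499  0.0428] z 0.0802 op 0.02 F [-0.8  0.   0.1] rot [-0.7  0.   0.5]
```

View pics/w23.png

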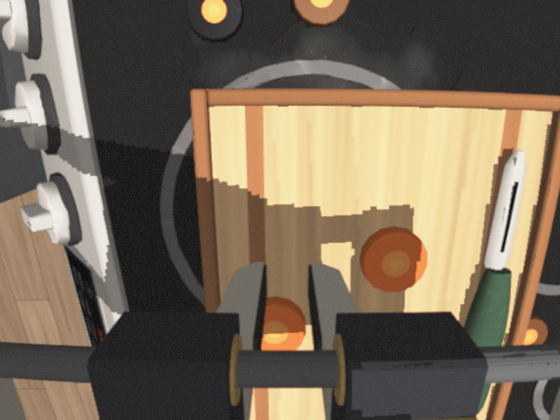

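>>> {"op": "carry_out", "data": {
  "motion": [0,0.01,0,0,0,0,-0.57,0,0.008,0,0,0,0,-0.57,0,0,0,0,0,0,-0.57,0.006,0,0,0,0,0,-0.57,0.01,0,0,0,0,0,-0.57]
}}

```text
t: 18.5
tool_pos: [0.4825, -0.117, 0.061]
orientation: [-1.18, 1.236, -1.263]
force: [-0.3, 0.4, -0.9]
opening: 0.0196
```

```bash
python3 - <<'E'
from h import *
st()
im=imaging.read_camera("wrist");cv2.imwrite("pics/w24.png",im)
E
```

```text
t 18.5 board [-0.049   0.0247] z 0.061 op 0.0196 F [-0.3  0.4 -0.9] rot [-0.7 -0.1  0.5]
```

View pics/w24.png

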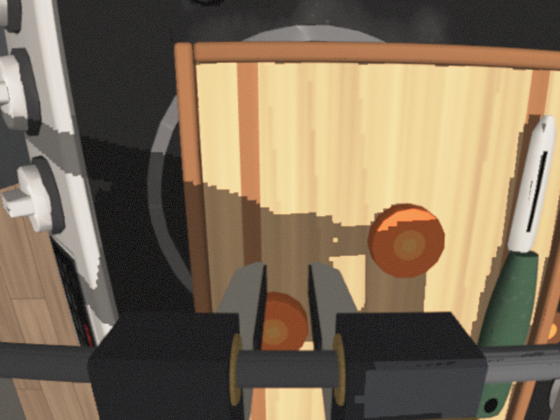

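>>> {"op": "carry_out", "data": {
  "motion": [0.014,0,0,0,0,0,-0.57,0.014,0,0.001,0,0,0,-0.57,0.014,0.001,0.001,0,0,0,-0.57,0.014,0,0.001,0,0,0,-0.57,0.014,0,0.001,0,0,0,-0.57]
}}

```text
t: 19.05
tool_pos: [0.4833, -0.194, 0.0623]
orientation: [-1.179, 1.234, -1.266]
force: [0.0, -0.7, 0.0]
opening: 0.02
```

```bash
python3 - <<'E'
from h import *
st()
im=imaging.read_camera("wrist");cv2.imwrite("pics/w25.png",im)
E
```

```text
t 19.05 board [-0.044  -0.0521] z 0.0623 op 0.02 F [ 0.  -0.7  0. ] rot [-0.9 -0.1  0.6]
```

View pics/w25.png

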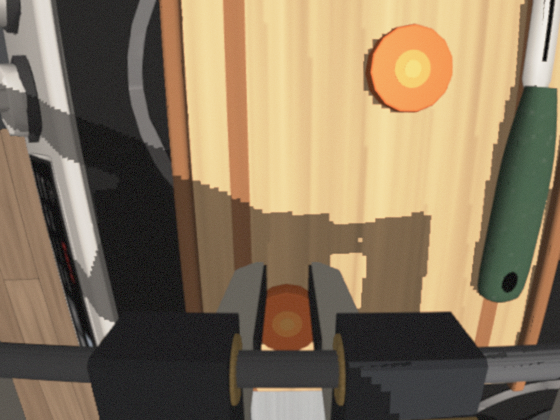

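Nested well. I'll carry on, a little lower.

>>> {"op": "carry_out", "data": {
  "motion": [0.014,0.001,0,0,0,0,-0.57,0.014,0.001,0,0,0,0,-0.57,0.014,0,0,0,0,0,-0.57,0.012,0,0,0,0,0,-0.57,0.012,0,0,0,0,0,-0.57]
}}

```text
t: 19.6
tool_pos: [0.4792, -0.2671, 0.061]
orientation: [-1.179, 1.234, -1.267]
force: [-0.2, -0.5, -0.1]
opening: 0.0198
```

>>> {"op": "carry_out", "data": {
  "motion": [0.01,0,0,0,0,0,-0.57,0.005,0,0,0,0,0,-0.57,0,0,0,0,0,0,-0.57,0,0,0,0,0,0,-0.57,0,-0.02,0,0,0,0,-0.57]
}}

```text
t: 20.1
tool_pos: [0.4756, -0.2831, 0.0781]
orientation: [-1.179, 1.241, -1.264]
force: [-0.3, 0.4, -0.1]
opening: 0.0198
```

```bash
python3 - <<'E'
from h import *
st()
im=imaging.read_camera("side")[200:420,200:400];cv2.imwrite("pics/s26.png",cv2.resize(im,None,fx=2.7,fy=2.7,interpolation=2))
E
```

```text
t 20.1 board [-0.0469 -0.1415] z 0.0781 op 0.0198 F [-0.3  0.4 -0.1] rot [-0.6 -0.3  0.5]
```

View pics/s26.png

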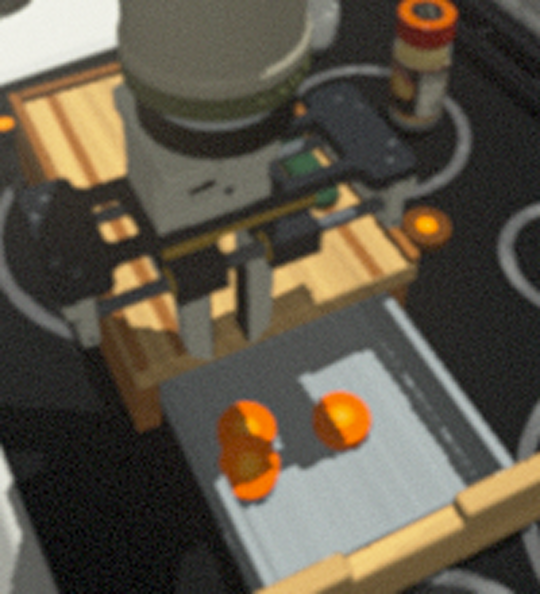

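>>> {"op": "carry_out", "data": {
  "motion": [0,-0.025,0,0,0,0,-0.57,-0.045,0,0.012,0,0,0,-0.57,-0.045,0,0.012,0,0,0,-0.57,-0.045,0,0.012,0,0,0,-0.57,-0.045,0,0.012,0,0,0,-0.57]
}}

```text
t: 20.65
tool_pos: [0.5394, -0.1071, 0.1105]
orientation: [-1.172, 1.233, -1.281]
force: [1.0, -0.8, -0.7]
opening: 0.0201
```

```bash
python3 - <<'E'
from h import *
st()
plan([[*b2w(.009,.084),.085]],-.57)
E
```

```text
t 20.65 board [0.0072 0.0377] z 0.1105 op 0.0201 F [ 1.  -0.8 -0.7] rot [-1.4 -0.7  0.9]
1 -0.044, 0.023, 0.001, -1.4, -0.7, 0.9, -0.57   -> [ 0.544 -0.064  0.087]
2 -0.003, 0.002, -0, 0, 0, 0, -0.57   -> [ 0.544 -0.061  0.085]
```

>>> {"op": "carry_out", "data": {
  "motion": [-0.044,0,0.002,0,0,0,-0.57,0,0.01,0,0,0,0,-0.57,0,0.01,0,0,0,0,-0.57,0,0,0,0,0,0,-0.57,0,0,0,0,0,0,-0.57]
}}

```text
t: 21.15
tool_pos: [0.5464, -0.0555, 0.0888]
orientation: [-1.173, 1.225, -1.275]
force: [0.6, -0.5, 0.4]
opening: 0.0203
```

```bash
python3 - <<'E'
from h import *
st()
im=imaging.read_camera("wrist");cv2.imwrite("pics/w28.png",im)
E
```

```text
t 21.15 board [0.0114 0.0896] z 0.0888 op 0.0203 F [ 0.6 -0.5  0.4] rot [-1.5 -0.2  0.8]
```

View pics/w28.png

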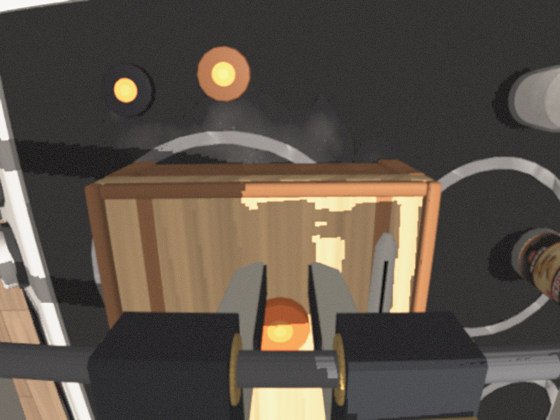

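>>> {"op": "carry_out", "data": {
  "motion": [0,0.012,0,0,0,0,-0.57,0,0.01,0,0,0,0,-0.57,0,0.003,0,0,0,0,-0.57,0,0,0,0,0,0,-0.57,0.006,0,0,0,0,0,-0.57]
}}

```text
t: 21.7
tool_pos: [0.546, -0.0651, 0.0612]
orientation: [-1.172, 1.229, -1.278]
force: [-0.6, -1.1, -0.4]
opening: 0.0201
```

```bash
python3 - <<'E'
from h import *
st()
E
```

```text
t 21.7 board [0.0115 0.08  ] z 0.0612 op 0.0201 F [-0.6 -1.1 -0.4] rot [-1.5 -0.4  0.8]
```

>>> {"op": "carry_out", "data": {
  "motion": [0.01,0,0,0,0,0,-0.57,0.014,0.001,0,0,0,0,-0.57,0.014,0,0,0,0,0,-0.57,0.014,0,0,0,0,0,-0.57,0.014,0,0,0,0,0,-0.57]
}}

```text
t: 22.2
tool_pos: [0.5423, -0.1368, 0.0625]
orientation: [-1.172, 1.226, -1.279]
force: [-0.4, 0.5, -0.2]
opening: 0.0199
```

```bash
python3 - <<'E'
from h import *
st()
im=imaging.read_camera("wrist");cv2.imwrite("pics/w30.png",im)
E
```

```text
t 22.2 board [0.0118 0.0082] z 0.0625 op 0.0199 F [-0.4  0.5 -0.2] rot [-1.6 -0.4  0.9]
```

View pics/w30.png

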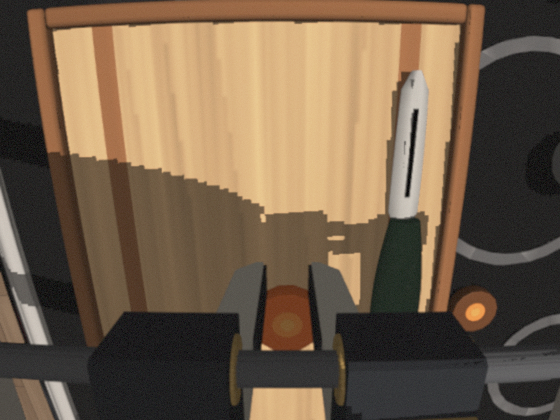

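>>> {"op": "carry_out", "data": {
  "motion": [0.014,0.001,0,0,0,0,-0.57,0.014,0.001,-0.001,0,0,0,-0.57,0.014,0.001,0,0,0,0,-0.57,0.014,0,-0.001,0,0,0,-0.57,0.014,0,0,0,0,0,-0.57]
}}

```text
t: 22.75
tool_pos: [0.5355, -0.2137, 0.061]
orientation: [-1.17, 1.227, -1.281]
force: [0.1, -0.1, 0.2]
opening: 0.0199
```

```bash
python3 - <<'E'
from h import *
st()
E
```

```text
t 22.75 board [ 0.0091 -0.0689] z 0.061 op 0.0199 F [ 0.1 -0.1  0.2] rot [-1.6 -0.5  0.9]
```

>>> {"op": "carry_out", "data": {
  "motion": [0.014,0.001,0,0,0,0,-0.57,0.014,0,0,0,0,0,-0.57,0.014,0,0,0,0,0,-0.57,0.012,0,0,0,0,0,-0.57,0.012,0,0,0,0,0,-0.57]
}}

```text
t: 23.25
tool_pos: [0.5306, -0.286, 0.0609]
orientation: [-1.17, 1.227, -1.282]
force: [0.0, 0.2, 0.9]
opening: 0.0202
```

```bash
python3 - <<'E'
from h import *
st()
im=imaging.read_camera("side")[200:420,200:400];cv2.imwrite("pics/s31.png",cv2.resize(im,None,fx=2.7,fy=2.7,interpolation=2))
E
```

```text
t 23.25 board [ 0.0082 -0.1414] z 0.0609 op 0.0202 F [0.  0.2 0.9] rot [-1.6 -0.5  0.9]
```

View pics/s31.png

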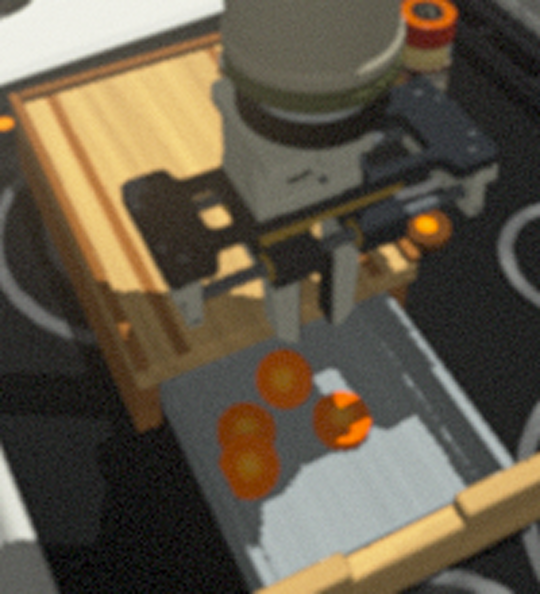

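```bash
python3 - <<'E'
from h import *
im=imaging.read_camera("top")[60:260,380:560];cv2.imwrite("pics/t32.png",cv2.resize(im,None,fx=3,fy=3,interpolation=2))
a=cv2.imread("pics/side0.png")[280:420,380:560];cv2.imwrite("pics/s0p.png",cv2.resize(a,None,fx=4,fy=4,interpolation=2))
a=cv2.imread("pics/top0.png")[60:260,380:560];cv2.imwrite("pics/t0p.png",cv2.resize(a,None,fx=3,fy=3,interpolation=2))
E
```

```text
(no output)
```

View pics/t0p.png

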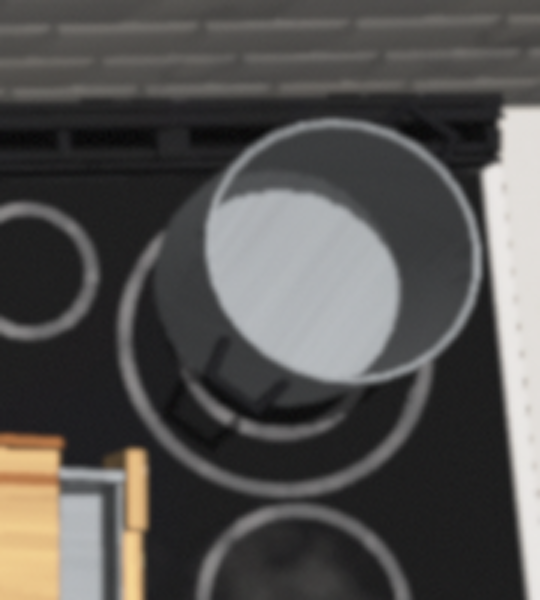

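View pics/s0p.png

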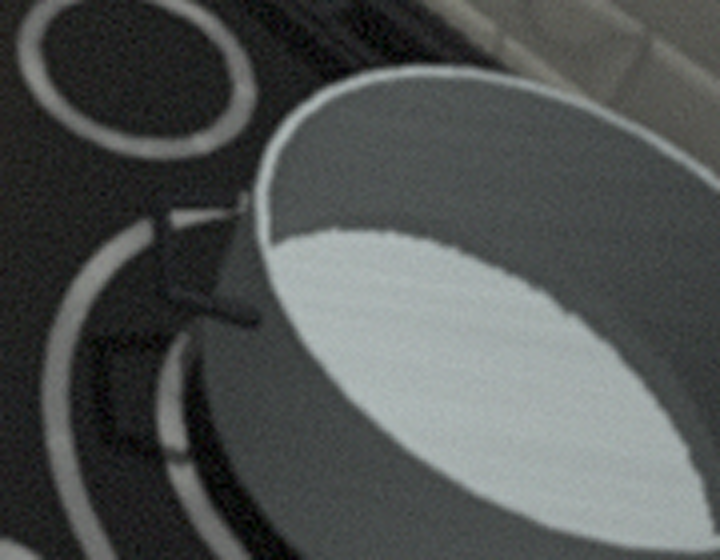

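View pics/t32.png

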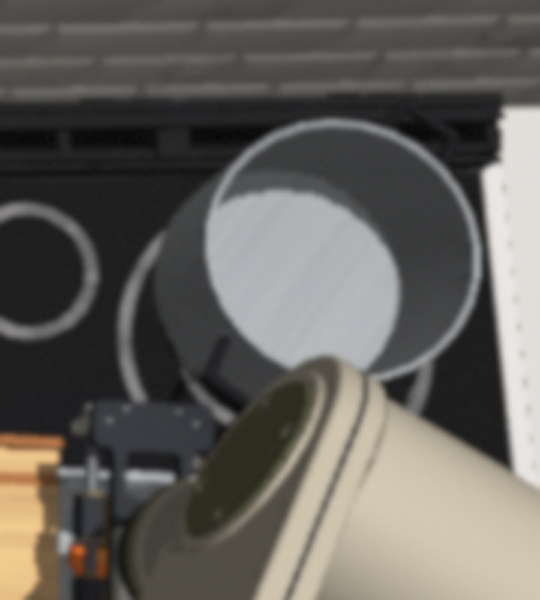

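```bash
python3 - <<'E'
from h import *
def tri(a,b):
    p1,d1=ray("side",a);p2,d2=ray("top",b)
    k=np.linalg.lstsq(np.stack([d1,-d2],1),p2-p1,rcond=None)[0];x,y=p1+k[0]*d1,p2+k[1]*d2
    return w2b((x+y)/2).round(4),((x+y)/2).round(4),np.linalg.norm(x-y).round(4)
print(tri((419.5,334.5),(449.3,186)),tri((422,353),(468.3,196.7)))
st()
# face of tray
E
```

```text
(array([ 0.1401, -0.2333]), array([ 0.6573, -0.3849,  0.0735]), np.float64(0.0009)) (array([ 0.115 , -0.2656]), array([ 0.6305, -0.4158,  0.087 ]), np.float64(0.0033))
t 23.35 board [ 0.0082 -0.1421] z 0.0611 op 0.0201 F [ 0.2 -0.4 -0.2] rot [-1.6 -0.6  1. ]
```

>>> {"op": "carry_out", "data": {
  "motion": [0,-0.04,0,0,0,0,-0.57,0.04,-0.01,-0.005,0,0,0,1,0.045,0,-0.005,0,0,0,1,0.045,0,-0.005,0,0,0,1,0.035,0,-0.003,0,0,0,1]
}}

```text
t: 23.85
tool_pos: [0.5019, -0.4476, 0.1144]
orientation: [-1.173, 1.223, -1.275]
force: [0.7, 0.3, 0.6]
opening: 0.0472
```

```bash
python3 - <<'E'
from h import *
st()
im=imaging.read_camera("wrist");cv2.imwrite("pics/w33.png",im)
im=imaging.read_camera("top")[185:345,320:480];cv2.imwrite("pics/t33.png",cv2.resize(im,None,fx=3.6,fy=3.6,interpolation=2))
plan([[*b2w(-.012,-.312),.08]],1)
E
```

```text
t 23.85 board [-0.0117 -0.3044] z 0.1144 op 0.0472 F [0.7 0.3 0.6] rot [-1.6 -0.1  0.8]
1 0.005, 0.034, -0, -1.6, -0.3, 0.9, 1   -> [ 0.501 -0.455  0.08 ]
```

View pics/w33.png

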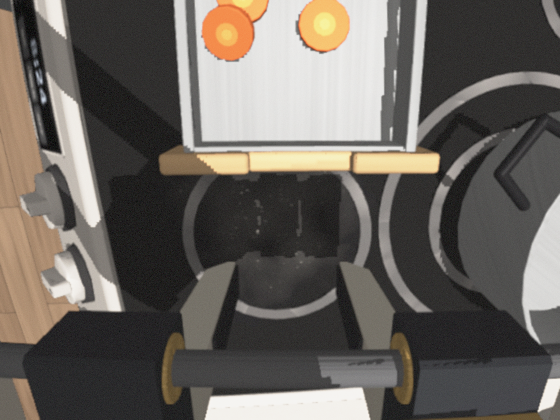

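View pics/t33.png

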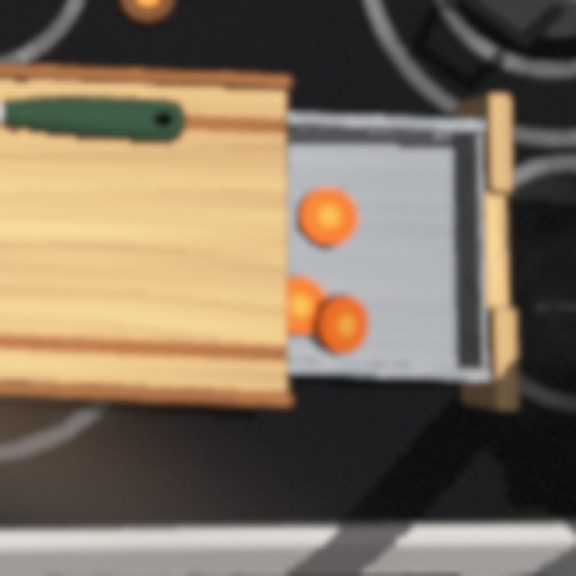

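```bash
python3 - <<'E'
from h import *
im=imaging.read_camera("side")[230:420,200:400];cv2.imwrite("pics/s34.png",cv2.resize(im,None,fx=3.1,fy=3.1,interpolation=2))
E
```

```text
(no output)
```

View pics/s34.png

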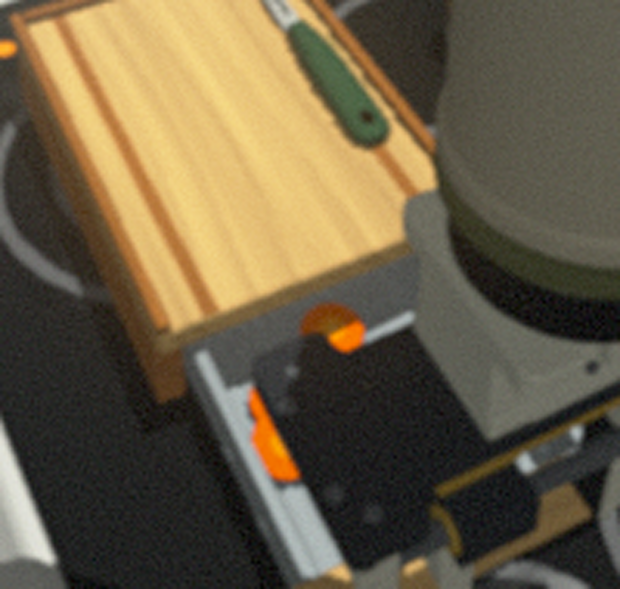

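>>> {"op": "carry_out", "data": {
  "motion": [0.004,0.03,0,0,0,0,1,0,0.03,0,0,0,0,1,0,0.012,0,0,0,0,1,0,0,0,0,0,0,1,0,0,0,0,0,0,1]
}}

```text
t: 24.5
tool_pos: [0.5063, -0.4469, 0.0413]
orientation: [-1.17, 1.223, -1.272]
force: [-0.6, 0.4, -0.3]
opening: 0.0922
```

```bash
python3 - <<'E'
from h import *
st()
im=imaging.read_camera("wrist");cv2.imwrite("pics/w35.png",im)
m=imaging.camera_model("wrist")
E
```

```text
t 24.5 board [-0.0073 -0.3034] z 0.0413 op 0.0922 F [-0.6  0.4 -0.3] rot [-1.6 -0.1  0.6]
```

View pics/w35.png

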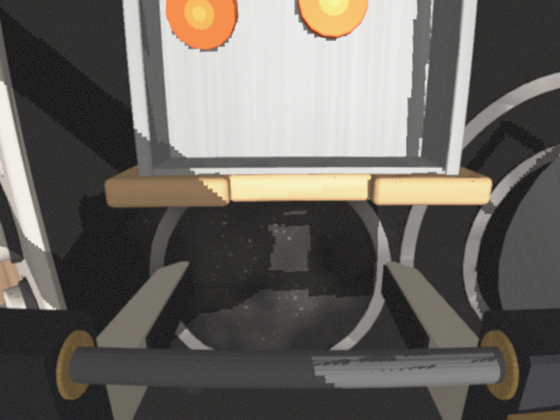

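>>> {"op": "carry_out", "data": {
  "motion": [0,0.008,-0.003,0,0,0,1,0,0.005,0,0,0,0,1,0,0,0,0,0,0,1,-0.012,0,0,0,0,0,1,-0.015,0,0,0,0,0,1]
}}

```text
t: 25.05
tool_pos: [0.507, -0.4217, 0.0315]
orientation: [-1.17, 1.218, -1.279]
force: [0.2, 0.5, -0.3]
opening: 0.093
```

```bash
python3 - <<'E'
from h import *
st()
im=imaging.read_camera("wrist");cv2.imwrite("pics/w36.png",im)
E
```

```text
t 25.05 board [-0.008  -0.2782] z 0.0315 op 0.093 F [ 0.2  0.5 -0.3] rot [-1.9 -0.1  0.9]
```

View pics/w36.png

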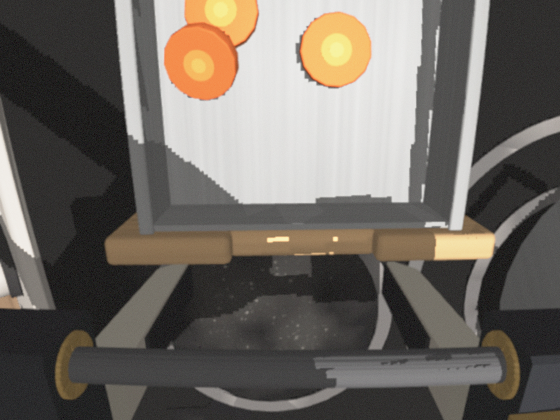

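>>> {"op": "carry_out", "data": {
  "motion": [0,0.006,0,0,0,0,1,-0.01,0,0,0,0,0,1,-0.012,0,0,0,0,0,1,-0.012,0,0,0,0,0,1,-0.012,0,0,0,0,0,1]
}}

```text
t: 25.6
tool_pos: [0.5107, -0.3708, 0.0253]
orientation: [-1.171, 1.215, -1.28]
force: [0.1, -1.8, 2.2]
opening: 0.093
```

```bash
python3 - <<'E'
from h import *
st()
im=imaging.read_camera("wrist");cv2.imwrite("pics/w37.png",im)
E
```

```text
t 25.6 board [-0.007  -0.2272] z 0.0253 op 0.093 F [ 0.1 -1.8  2.2] rot [-2. -0.  1.]
```

View pics/w37.png

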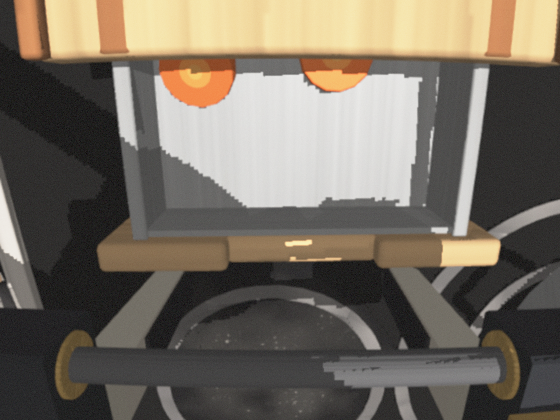

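>>> {"op": "carry_out", "data": {
  "motion": [-0.012,0,0,0,0,0,1,-0.012,0,0,0,0,0,1,-0.012,0,0,0,0,0,1,-0.012,0,0,0,0,0,1,-0.01,0,0,0,0,0,1]
}}

```text
t: 26.15
tool_pos: [0.5145, -0.3064, 0.0246]
orientation: [-1.171, 1.215, -1.279]
force: [-0.8, -1.9, 1.6]
opening: 0.0931
```

```bash
python3 - <<'E'
from h import *
st()
E
```

```text
t 26.15 board [-0.0067 -0.1627] z 0.0246 op 0.0931 F [-0.8 -1.9  1.6] rot [-2. -0.  1.]
```

>>> {"op": "carry_out", "data": {
  "motion": [-0.006,0,0,0,0,0,1,-0.005,0,0,0,0,0,1,-0.003,0,0,0,0,0,1,-0.002,0,0,0,0,0,1,-0.002,0,0,0,0,0,1]
}}

```text
t: 26.65
tool_pos: [0.5155, -0.2918, 0.0245]
orientation: [-1.177, 1.209, -1.287]
force: [0.2, -10.8, -3.1]
opening: 0.0931
```

```bash
python3 - <<'E'
from h import *
st()
im=imaging.read_camera("wrist");cv2.imwrite("pics/w39.png",im)
E
```

```text
t 26.65 board [-0.0065 -0.148 ] z 0.0245 op 0.0931 F [  0.2 -10.8  -3.1] rot [-2.1 -0.   1.6]
```

View pics/w39.png

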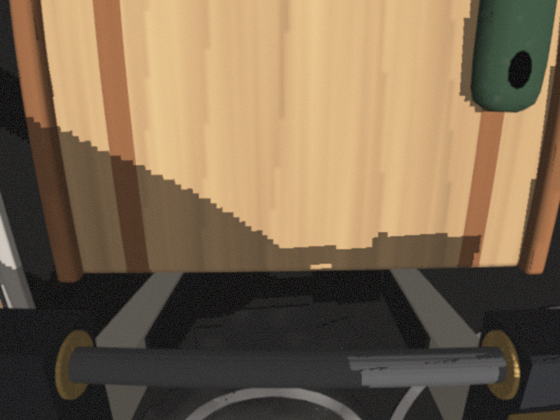

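>>> {"op": "carry_out", "data": {
  "motion": [-0.003,0,0,0,0,0,1,0,0,0,0,0,0,1,0.02,0,0,0,0,0,1,0.04,0,0,0,0,0,1,0,-0.045,0,0,0,0,1]
}}

```text
t: 27.2
tool_pos: [0.5045, -0.3463, 0.0604]
orientation: [-1.183, 1.224, -1.274]
force: [-0.1, 0.7, 0.5]
opening: 0.0931
```

>>> {"op": "carry_out", "data": {
  "motion": [0,-0.045,0,0,0,0,1,0,-0.045,0,0,0,0,1,0,-0.03,0,0,0,0,1,0.02,0,0,0,0,0,1,0,0,0,0,0,0,1]
}}

```text
t: 27.7
tool_pos: [0.5016, -0.3646, 0.1883]
orientation: [-1.179, 1.224, -1.275]
force: [-0.5, 1.0, -0.8]
opening: 0.093
```

```bash
python3 - <<'E'
from h import *
st()
cv2.imwrite("pics/w40.png",imaging.read_camera("wrist"))
cv2.imwrite("pics/s40.png",imaging.read_camera("side"))
a=imaging.read_camera("top")[120:315,230:450];cv2.imwrite("pics/t40.png",cv2.resize(a,None,fx=3,fy=3,interpolation=cv2.INTER_CUBIC))
E
```

```text
t 27.7 board [-0.0165 -0.2215] z 0.1883 op 0.093 F [-0.5  1.  -0.8] rot [-1.3 -0.1  1. ]
```

View pics/w40.png

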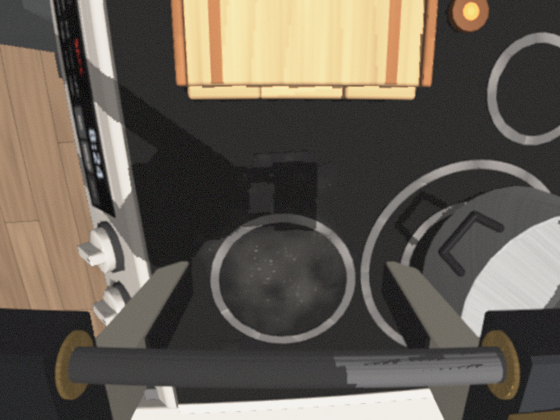

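View pics/s40.png

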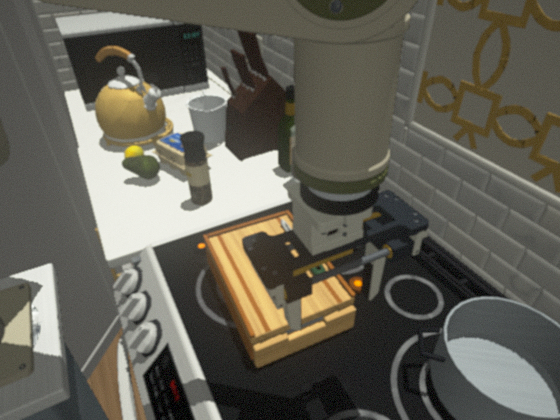

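View pics/t40.png

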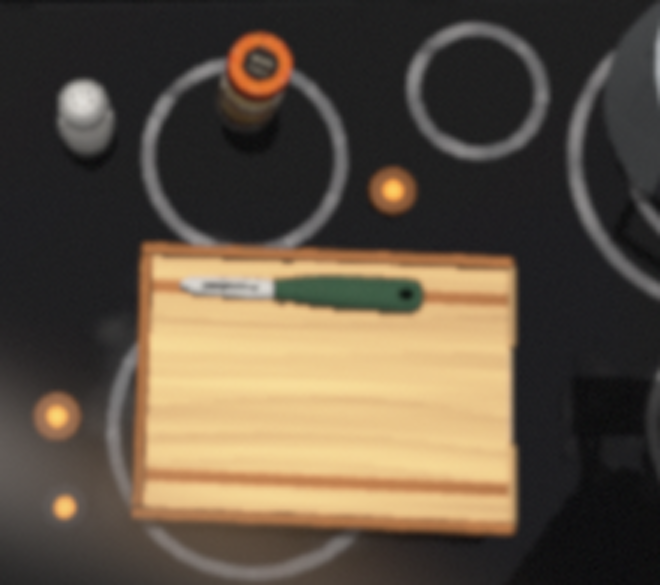

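```bash
python3 - <<'E'
from h import *
m=imaging.camera_model("wrist");f=lambda q,z:w2b(at("wrist",q,z,m)).round(4)
print("face",f((225,99),.052),f((380,99),.052),"edge",f((225,86.5),.074),f((380,86),.074))
E
```

```text
face [-0.063  -0.1372] [ 0.0631 -0.137 ] edge [-0.0597 -0.128 ] [ 0.0567 -0.1273]
```

```bash
python3 -c "
from plant import robot
s=robot.read_state();print(s['t'],s['force'],abs(s['dq']).max());print(robot.close_job())"
```

```text
27.85 [ 0.89640406 -0.18650716  0.12992702] 0.019360504394810043
the job is handed in; nothing more can be done
None
```

I drew the tray out to its stop, swept the four orange rounds one by one over the open edge into it, and pushed the tray back under the board. I handed the job in at 27.9 s of the 61 s allowed.

**Last checks**
- The tray's front face measured about 9.5 mm out from the board edge. Fully home is 10 mm.
- With the tray drawn out, I saw all four rounds in it. They are hidden now that it is home, so I could not check them again at the end.
- The board is clear apart from the peeler, and no rounds showed on the hob.
- By eye in the last pictures, the peeler, spice jar, grinder and salt shaker look unmoved.
- The arm stood clear above everything with no contact force.

**What disagreed or went wrong**
- **Fingertip height:** the fingertips turned out to be about 12–17 mm behind the reported TCP, not 19 mm ahead as stated. Because of this, my first two tries to pull the tray passed over its front without moving it.
- **One round missed:** on the first sweep of round B, the fingers slid over it. I swept it again with the fingers lower.
- **Force at the stop:** the wrist force read about 43 N along the pull and 24 N upward when the tray hit its outer stop. That is well under the 120 N wrist limit. If any of it came through the gripper's body rather than the fingertips, it could touch the 40 N body limit, and I could not tell which.

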